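Brake the idling winder wheel by touch and lock it with its pin

ROBOT

A 6-joint arm with a two-finger parallel gripper is mounted at the origin on the work surface. World frame = base frame: x ahead of the robot, y to its left, z up, the work surface at z = 0. Lengths are in m, angles in rad, forces in N, time in s.
With the tool pointing down it reaches from about 0.375 to 0.9 m from the base axis. Payload 3.1 kg.
Tool frame: the origin (TCP) lies at the very end of the fingers, on their centre line; the grasp point (between the pads) lies 19 mm behind it (robot.hold_point_z is the z of the grasp point in the tool frame, in m); z points along the fingers, y is the direction in which the jaws open and shut (so a half turn about z gives the same grasp; the last joint's range is limited). The gripper opens to 87 mm and grips with 3 to 60 N. Pads are 19 mm wide; open, the fingers measure 117 mm over their backs; the gripper's body (75 mm by 190 mm) begins 51 mm behind the grasp point.
Start: joints at [-0.178, 0.527, 1.433, -0, 1.181, -0.178], TCP at [0.625, 0, 0.223] pointing down, gripper open.
Joint ranges: [-3.08, 3.08], [-0.75, 2.2], [0.22, 2.44], [-1.43, 4.57], [0, 2.65], [-2.85, 2.85]. Speed limits (rad/s): [2.79, 2.79, 3.14, 3.14, 3.14, 3.14].

INTERFACE

Orientations are given as a unit quaternion [x, y, z, w].
In Python, from rig import robot, viewer, spotter gives the robot as it stands.
- The arm moves only by the shell command python3 -m crank 'ROWS' [FORCE]. ROWS is text: rows parted by semicolons, each of 7 numbers parted by spaces: the turn, a rotation vector about the tool's x, y, z in units of 5 degrees (1.0 is 5 degrees), then the shift along the tool's x, y, z in units of 40 mm (1.0 is 40 mm), then the gripper's target within -1 to 1 (shut at 1, half-way at 0, fully open at -1). A call has 1 to 5 rows; each row shifts and turns the pose as measured when the row begins, along the tool's axes as they then stand; what a row does not reach is not made up. A row lasts 1/8 s, in which the tool goes at most 62.5 mm and 10.7 degrees, less where a joint would pass 70% of its speed; a pose out of reach is approached as far as the arm can. A call is refused whole if a number of a shift passes 1 or a number of a turn 1, either way. A call with a gripper value outside its range is refused whole. The fingers move at their own pace and stop on an object; FORCE is the grip in N (left out, the last holds). Time passes only in rows, so rows that do not move let the fingers close. It gives the time, the measured TCP pose, the force and the opening at its end, in the units of the state.
- robot.get_obs(): the state, without advancing time (a new reading comes with each control period).
- viewer.camera(name): name is "scene" or "side" or "wrist"; returns a dict with "img" (480x640x3 uint8, red, green, blue), "camera_matrix" (3x3 intrinsics, pixels), "xyz" and "attitude" of the camera in the world. Camera axes: x right, y down, z forward; pixel columns grow to the right and rows downward; lengths in m; the calibration is good to about 2 mm. A picture is of the moment at which its call begins. There is no depth.
- robot.hand_in(): hands the job in, once; it reports no verdict.
Trained networks look in a picture, given as the dict that the camera call returned (one of the last four; its "shot" number tells which), for a name from the list of things; names that differ only in an ending like _2 or _b are one class to them, and where a whole thing is asked for, a point or a joint stands for the part that bears it (a point fixed in the world has none). Each returns a list of dicts, best first, with "score" (0 to 1); they miss things now and then, are a little off and sometimes report something else, mostly with a low value. They report only what shows in the picture. A call takes as long as a camera call.
- spotter.boxes_of(name, picture): "at" ([x, y, z] in m, in the coordinates of the camera as it stood for that picture, good to about 4 mm: the middle of the surface that is visible of it).
The state is a dict: "time": time; "q": joint angles; "joint_velocities": joint speeds; "joint_torque": joint torques, N m; "position": TCP position; "tool_rot": TCP orientation; "ft_force": force on the tool from outside, world axes, zero at the start; "moment": the same for the moment, N m; "grip_width": finger opening in m.
Only numpy, scipy, OpenCV 4.12 (cv2) and the standard library are available. Lean on these libraries where they do the work, as an engineer would, in place of code of your own. Each camera call takes 0.05 s, during which the arm holds its last target.

TASK

The thread winder's wheel is idling and must be locked. Take the locking pin from its wooden holder, stand it in the guide slot over the turning wheel and let go of it; then slow the wheel with a light fingertip touch on its flat face until the wheel's slot stops under the guide and the pin drops in. Press the pin fully home, flush on the guide, without forcing it against the wheel, and leave the wheel locked, the cones and jar undisturbed.

Things in the scene. Friction and masses are not known exactly. Their poses are not given: they have to be found in the camera images.
- winder: Fixed grey bench winder, base 230 x 290 mm, its top 40 mm over the origin, which lies on the wheel's axis at the machine's foot, 0 to 6 mm above the table (levelling feet); z up, y towards the guide. A steel bridge (44 mm wide, from a post outside the wheel) reaches over the wheel at +y, 63 to 87 mm over the origin, 3 mm clear of the wheel.
- guide (a point): Centre of the guide slot at the bridge's top face (87 mm over the winder's origin). The slot goes straight down through the 24 mm bridge: 13 mm wide (winder x, along the wheel's travel) and 14 mm long (winder y, radial), mouth chamfered 3 mm.
- turntable: Axle and the wheel it carries: flat plain metal disc, 220 mm across, 12 mm thick, origin on the axis at its underside, top face 60 mm over the winder's origin, with a 52 mm hub and spindle 34 mm high on it. It yields downward: 1 N, then 5 N per mm, 4 mm at most. The face is free for touching 35 to 100 mm from the axis, away from the bridge. At 80 mm some 3 to 10 N of fingertip push stops it.
- wheel (a joint): Turn of the wheel, rad, growing anticlockwise from above without limit; its slot is under the guide at multiples of 2 pi. A slip clutch (0.35 N m) always drives it, at 5 to 8 rad/s when free, too fast for the pin to drop; below about 1 rad/s it drops. Too hard a push stops it anywhere; easing off lets it creep on. Only the pin holds it once the finger leaves.
- wheel_slot (a point): Centre of the wheel's one through slot, at the wheel's top face, 85 mm from the axis: 13.5 mm wide along the travel, 24 mm radially.
- pin: Locking pin, 70 g, upright, 73 mm tall, origin at the centre of its tip, z up. Oiled steel shank 12 mm across, 36 mm long, foot bevelled 1.5 mm; flange 24 mm across, 5 mm thick; black round grip 20 mm across, 32 mm tall. In the guide it first rides on the wheel, flange 9 mm above the guide; home, its flange lies on the guide, tip 51 mm over the winder's origin. It may need up to 10 N on top.
- holder: Fixed light wooden block 70 x 70 x 48 mm with a 16 mm square hole, 42 mm deep, that holds the pin. Origin at the centre of its underside.
- cone_black: Bystander: black thread cone, 62 mm across, 102 mm tall, origin at the centre of its underside.
- cone_cream: Bystander: cream thread cone, 62 mm across, 102 mm tall, origin at the centre of its underside.
- jar: Bystander: closed jar, 60 mm across, 70 mm tall, origin at the centre of its underside.

How it is judged:
By the outcome, as a careful person would: the job done as asked, in the order asked, and still so for the second after the job is handed in, with the robot touching nothing.
It also fails if it takes over 67 s, if anything falls off the work surface, if the arm or the gripper's body presses on something with over 40 N, if the wrist force passes 120 N, or if a joint passes its speed limit or range.

## Working session

There is one attempt and no reset: what is moved stays moved. The work goes in short steps, Python scripts to look and compute and a shell command to move; the robot and the scene stay as the last step left them, time stands still between calls to the robot, and variables do not carry over. Pictures are saved under pics/ and viewed, and the job is handed in when it is done.

```bash
ls; mkdir -p pics; cat > h.py <<'E'
import numpy as np, cv2
from scipy.spatial.transform import Rotation as R
from rig import robot, viewer, spotter
def cam(n,save=None):
    p=viewer.camera(n)
    if save: cv2.imwrite('pics/'+save+'.png',p['img'][:,:,::-1])
    return p
def pose(p):
    a=np.array(p['attitude'])
    Rm=a if a.shape==(3,3) else R.from_quat(a).as_matrix()
    return Rm,np.array(p['xyz'])
def w(p,at):
    Rm,t=pose(p); return Rm@np.array(at)+t
def px(p,X):
    Rm,t=pose(p); c=Rm.T@(np.array(X)-t); u=p['camera_matrix']@c; return u[:2]/u[2]
def ray(p,uv,z):
    Rm,t=pose(p); d=Rm@np.linalg.solve(np.array(p['camera_matrix']),[uv[0],uv[1],1]); return t+d*(z-t[2])/d[2]
def st():
    o=robot.get_obs(); 
    print('t',o['time'],'pos',np.round(o['position'],4),'q',np.round(o['tool_rot'],4),'F',np.round(o['ft_force'],2),'w',round(o['grip_width'],4),'j',np.round(o['q'],3))
E
python3 - <<'E'
from h import *
st()
for n in ['scene','side']:
    p=cam(n,n+'1'); print(n,p['xyz'],p['attitude'])
    for k in ['winder','guide','turntable','wheel_slot','pin','holder','cone_black','cone_cream','jar']:
        for r in spotter.boxes_of(k,p)[:2]: print(k,round(r['score'],2),np.round(w(p,r['at']),4),np.round(px(p,w(p,r['at'])),0))
p=cam('wrist','wrist1')
E
```

```text
pics
t 0.0 pos [6.242e-01 2.000e-04 2.216e-01] q [ 7.071e-01  7.071e-01 -6.000e-04 -9.000e-04] F [0.43 0.46 0.94] w 0.0869 j [-0.178  0.528  1.434 -0.     1.181 -0.178]
scene [ 1.02226537 -0.5886375   0.84813171] [ 0.87287896  0.28661409 -0.11256159 -0.37850306]
winder 0.75 [0.6214 0.0138 0.0616] [320. 268.]
guide 0.89 [0.6189 0.0154 0.062 ] [320. 267.]
turntable 0.94 [0.598  0.0152 0.0601] [313. 264.]
wheel_slot 0.57 [0.6037 0.0176 0.0551] [315. 266.]
pin 0.48 [ 0.5859 -0.2394  0.0728] [235. 329.]
holder 0.71 [ 0.5949 -0.2532  0.0481] [235. 343.]
cone_black 0.75 [ 0.6833 -0.343   0.0577] [236. 398.]
cone_cream 0.92 [ 0.7504 -0.2199  0.0542] [305. 370.]
cone_cream 0.41 [0.6191 0.0115 0.0646] [319. 267.]
jar 0.64 [0.4093 0.4315 0.0356] [342. 166.]
side [ 0.09126837 -0.7165825   0.61362204] [ 0.83646865 -0.2369723   0.13674144 -0.47483271]
winder 0.62 [ 0.5714 -0.0095  0.0549] [334. 264.]
winder 0.58 [0.5745 0.0134 0.0587] [329. 256.]
turntable 0.56 [0.5748 0.0151 0.0595] [329. 255.]
wheel_slot 0.56 [0.5718 0.0153 0.0572] [327. 257.]
pin 0.88 [ 0.5674 -0.2424  0.07  ] [412. 324.]
holder 0.57 [ 0.5543 -0.2612  0.0397] [412. 348.]
cone_black 0.57 [ 0.653  -0.3464  0.0444] [496. 355.]
cone_cream 0.78 [ 0.7243 -0.2188  0.0438] [469. 299.]
jar 0.93 [0.3674 0.4166 0.0389] [164. 210.]
```

View pics/scene1.png

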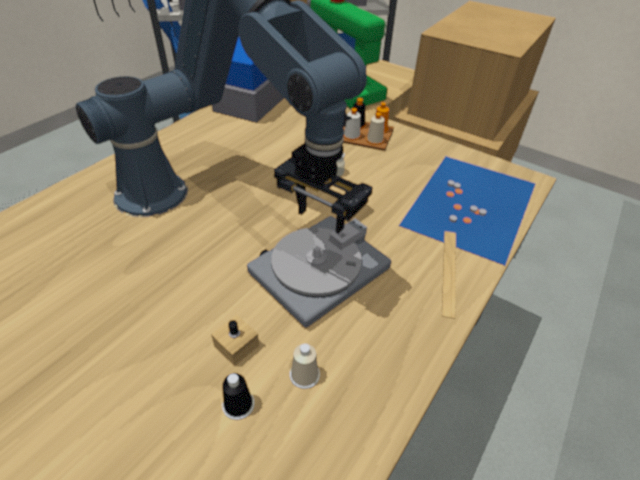

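View pics/side1.png

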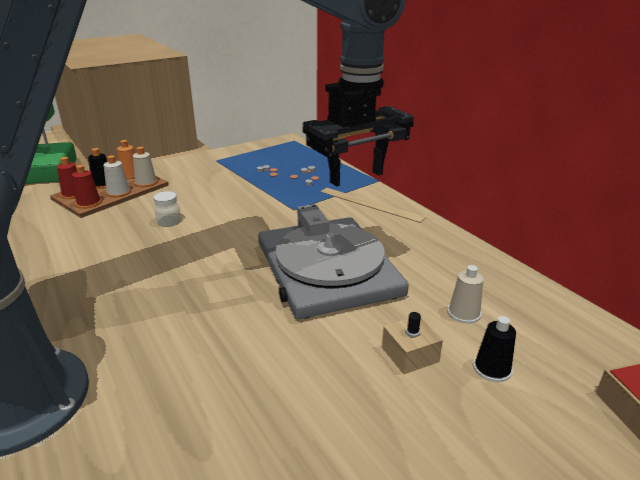

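View pics/wrist1.png

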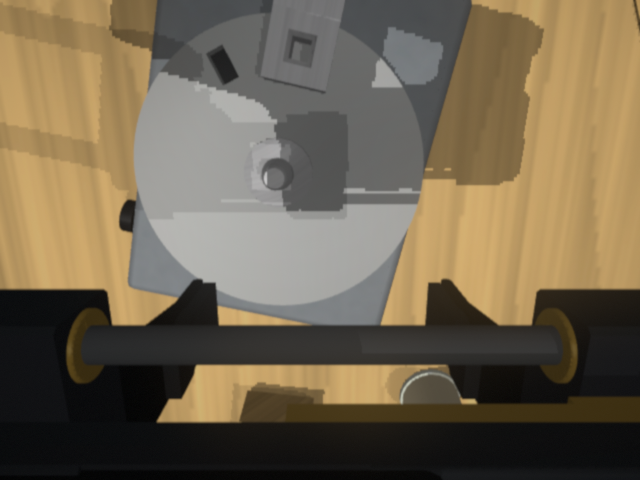

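Wrist view: hub spindle at about (277,172), guide slot at (300,47), wheel slot at (222,64). Side view: pin grip top near (414,315). Next I turn these into positions.

```bash
python3 - <<'E'
from h import *
p=cam('wrist','wrist2'); s=cam('side'); c=cam('scene')
print(p['xyz'],pose(p)[0].round(3),p['camera_matrix'])
for k in ['guide','turntable','wheel_slot','pin','holder','cone_cream']:
    for r in spotter.boxes_of(k,p)[:2]: print(k,round(r['score'],2),np.round(w(p,r['at']),4),np.round(px(p,w(p,r['at'])),0))
im=p['img'][:220,100:460,::-1]; cv2.imwrite('pics/wz.png',cv2.resize(im,None,fx=2.2,fy=2.2,interpolation=2))
for q,n,(x,y) in ((s,'s',(380,290)),(c,'c',(195,300))):
    cv2.imwrite('pics/z'+n+'.png',cv2.resize(q['img'][y:y+90,x:x+90,::-1],None,fx=6,fy=6,interpolation=2))
for z in (.087,.09,.093): print(z,ray(p,(300,47),z),ray(p,(277,172),z+.007))
E
```

```text
[0.62588687 0.07388321 0.38473733] [[ 1.     0.    -0.   ]
 [ 0.    -0.963 -0.271]
 [-0.     0.271 -0.963]] [[423.5702853    0.         321.51605712]
 [  0.         423.5702853  237.85400523]
 [  0.           0.           1.        ]]
guide 0.56 [0.6014 0.0543 0.0582] [289. 146.]
turntable 0.94 [0.5902 0.0395 0.058 ] [275. 165.]
wheel_slot 0.68 [0.5885 0.04   0.0622] [272. 165.]
pin 0.26 [ 0.567  -0.2022  0.018 ] [263. 403.]
holder 0.85 [ 0.5684 -0.2003  0.0198] [264. 402.]
cone_cream 0.67 [ 0.733  -0.1856  0.0227] [430. 391.]
cone_cream 0.53 [0.6015 0.0533 0.0615] [289. 147.]
0.087 [0.61180936 0.11860634 0.087     ] [0.59535008 0.03882079 0.094     ]
0.09 [0.61195121 0.11815571 0.09      ] [0.59566517 0.03918259 0.097     ]
0.093 [0.61209305 0.11770508 0.093     ] [0.59598027 0.03954438 0.1       ]
```

View pics/wz.png

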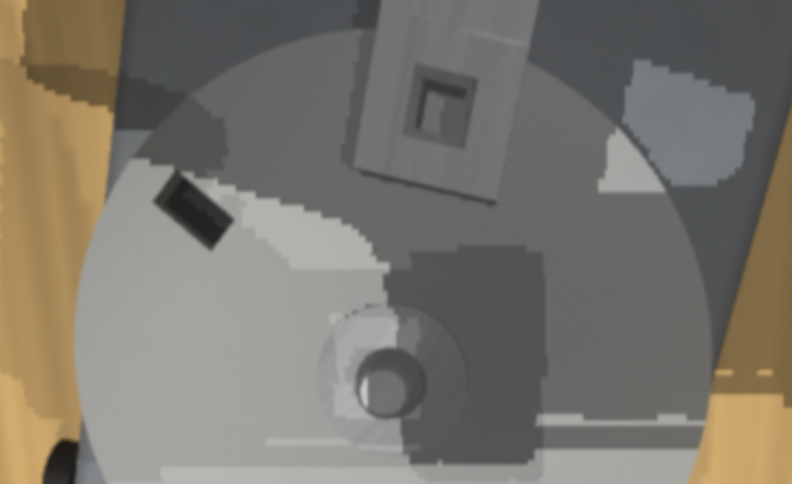

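View pics/zs.png

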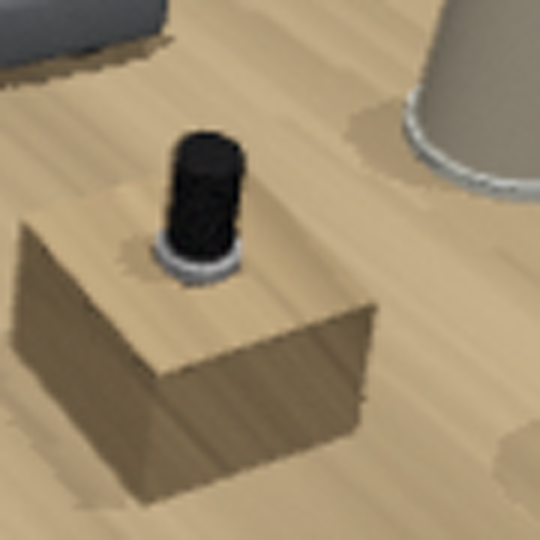

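View pics/zc.png

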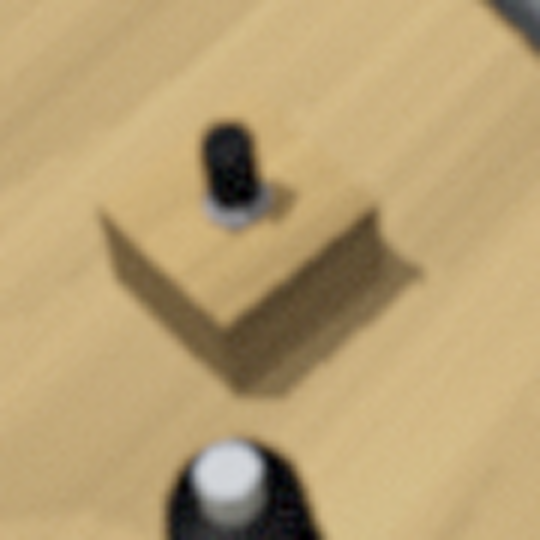

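```bash
python3 - <<'E'
from h import *
s=cam('side'); c=cam('scene')
a=ray(s,(414.7,314.3),.085); b=ray(c,(232.8,321.7),.085); print(a,b)
# flange
print(ray(s,(380+199/6,290+253/6),.053),ray(c,(195+235/6,300+203/6),.053))
H=lambda x,y:ray(s,(380+x/6,290+y/6),.048)
print(H(22,222),H(158,377),H(375,307)); 
G=lambda x,y:ray(c,(195+x/6,300+y/6),.048)
print(G(98,208),G(225,325),G(378,208))
E
```

```text
[ 0.57398355 -0.23914212  0.085     ] [ 0.57598764 -0.23474363  0.085     ]
[ 0.57053118 -0.24417663  0.053     ] [ 0.58089434 -0.2407095   0.053     ]
[ 0.54156147 -0.20435051  0.048     ] [ 0.53342221 -0.27181694  0.048     ] [ 0.60053284 -0.2813713   0.048     ]
[ 0.54119865 -0.26857721  0.048     ] [ 0.60915649 -0.27628503  0.048     ] [ 0.61968827 -0.21018127  0.048     ]
```

```bash
python3 -m crank '0 0 0 -1 -0.2 0 -1;0 0 0 -1 -0.2 0 -1;0 0 0 -1 -0.2 0 -1;0 0 0 -1 -0.2 0 -1;0 0 0 -1 -0.2 0 -1'; python3 -m crank '0 0 0 -1 0 0 -1;0 0 0 -1 0 0 -1;0 0 0 -1 0 0 -1;0 0 0 -1 0 0 -1;0 0 0 0 0 0 -1'; python3 - <<'E'
from h import *
st()
p=cam('wrist','w3')
for k in ['pin','holder','guide']:
    for r in spotter.boxes_of(k,p)[:2]: print(k,round(r['score'],2),np.round(w(p,r['at']),4),np.round(px(p,w(p,r['at'])),0))
print(px(p,(.575,-.238,.085)),p['xyz'],p['attitude'])
E
```

```text
time: 2.22
position: [0.5855, -0.2022, 0.2227]
tool_rot: [0.705, 0.71, 0.001, 0.001]
ft_force: [0.3, 0.4, 0.7]
grip_width: 0.0872
time: 2.85
position: [0.5852, -0.371, 0.2226]
tool_rot: [0.706, 0.708, 0.001, 0.001]
ft_force: [1.0, 0.7, -0.1]
grip_width: 0.0871
t 2.85 pos [ 0.5852 -0.371   0.2226] q [7.063e-01 7.080e-01 6.000e-04 1.300e-03] F [ 0.95  0.66 -0.15] w 0.0871 j [-7.260e-01  6.210e-01  1.248e+00  1.000e-03  1.270e+00 -7.290e-01]
pin 0.78 [ 0.5783 -0.2439  0.0855] [310.  33.]
holder 0.6 [ 0.5769 -0.2473  0.049 ] [309.  48.]
holder 0.6 [ 0.7268 -0.2288  0.0398] [511.  23.]
[304.437017    22.88424249] [ 0.58543668 -0.29699199  0.38473311] [0.9905458  0.00107101 0.00131554 0.13717195]
```

View pics/w3.png

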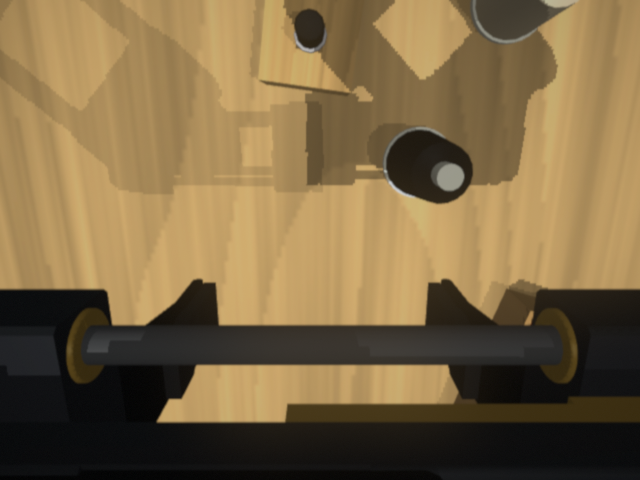

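```bash
python3 - <<'E'
from h import *
p=cam('wrist')
cv2.imwrite('pics/wz3.png',cv2.resize(p['img'][0:110,250:370,::-1],None,fx=6,fy=5,interpolation=2))
for uv in ((309,22),(309.5,24)): print(ray(p,uv,.085))
print(px(p,(.576,-.2385,.085)))
E
```

```text
[ 0.57742756 -0.23214851  0.085     ]
[ 0.57774875 -0.23331785  0.085     ]
[306.80530784  32.76935486]
```

View pics/wz3.png

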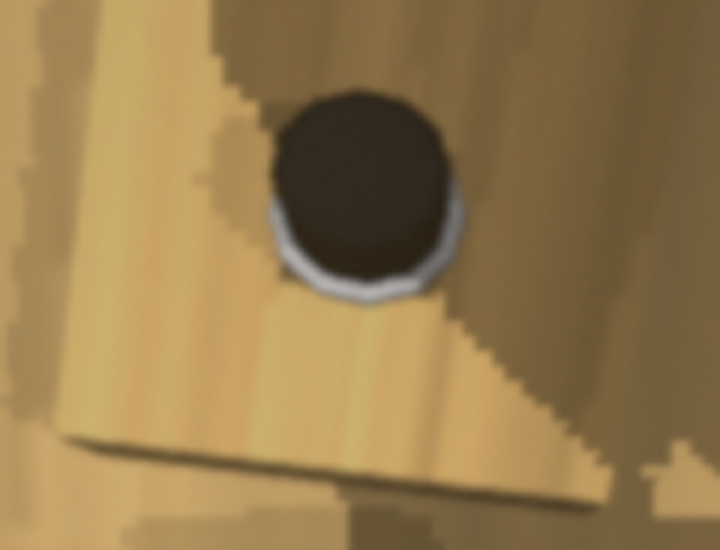

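```bash
python3 -m crank '0 0 0 0.9 -0.1 0 -0.6;0 0 0 0.9 -0.1 0 -0.6;0 0 0 0.9 0 0 -0.6;0 0 0 0.4 0 0 -0.6;0 0 0 0 0 0 -0.6' 15
```

```text
time: 3.72
position: [0.5768, -0.2339, 0.224]
tool_rot: [0.702, 0.712, 0.001, 0.001]
ft_force: [0.3, 0.0, 0.9]
grip_width: 0.0697
```

```bash
python3 -m crank '0 0 0 -0.11 0.02 0.9 -0.6;0 0 0 0 0 0.9 -0.6;0 0 0 0 0 0.5 -0.6;0 0 0 0 0 0 -0.6'; python3 - <<'E'
from h import *
st()
p=cam('wrist','w4');c=cam('side')
cv2.imwrite('pics/s4.png',cv2.resize(c['img'][200:400,300:520,::-1],None,fx=3,fy=3,interpolation=2))
E
```

```text
time: 4.22
position: [0.5811, -0.2442, 0.1313]
tool_rot: [0.703, 0.712, 0.001, 0.005]
ft_force: [-0.3, 0.5, -0.0]
grip_width: 0.0699
t 4.225 pos [ 0.5811 -0.2442  0.1313] q [0.7026 0.7116 0.0008 0.0053] F [-0.28  0.54 -0.  ] w 0.0699 j [-5.750e-01  6.400e-01  1.508e+00 -1.000e-03  9.830e-01 -5.870e-01]
```

View pics/s4.png

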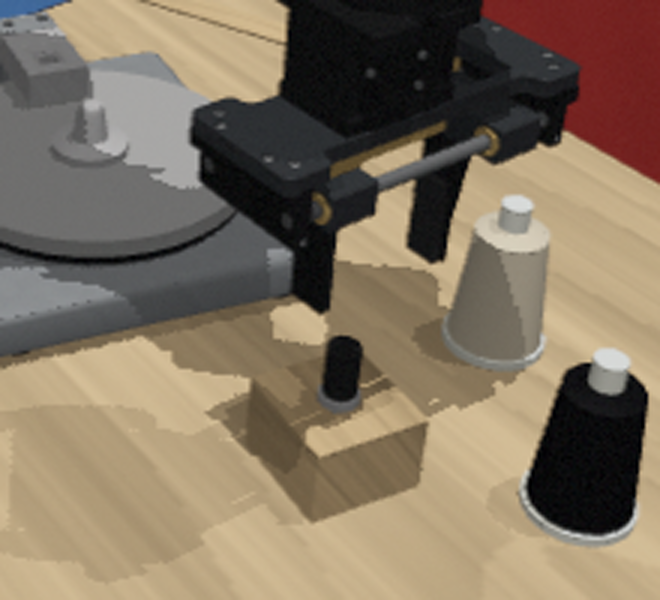

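View pics/w4.png

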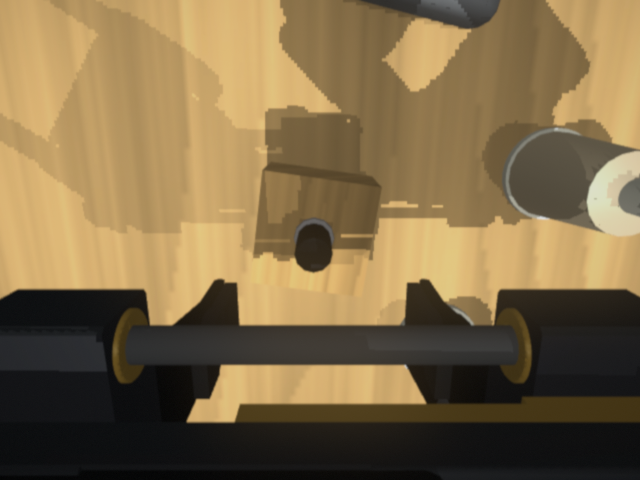

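```bash
cat >> h.py <<'E'
def go(x,y,z,yaw=0):
    """yaw: deg, world-z rotation of the start orientation"""
    o=robot.get_obs(); r=R.from_quat(o['tool_rot']); T=R.from_euler('z',yaw,degrees=True)*R.from_quat([.70711,.70711,0,0])
    rv=(r.inv()*T).as_rotvec(); d=r.inv().apply(np.array([x,y,z])-o['position'])
    print('rot',np.round(np.degrees(rv)/5,2),'shift',np.round(d/.04,2),'F',np.round(o['ft_force'],1),'M',np.round(o['moment'],2),'pos',np.round(o['position'],4))
E
python3 - <<'E'
from h import *
p=cam('wrist')
im=p['img']
g=cv2.cvtColor(im,cv2.COLOR_RGB2GRAY); print(px(p,(.5777,-.2385,.085)))
cv2.imwrite('pics/wz5.png',cv2.resize(im[180:290,250:390,::-1],None,fx=5,fy=5,interpolation=2))
for i in range(4): go(.5777,-.2385,.058); cam('wrist')
E
```

```text
[310.1833732  252.53162062]
rot [0.15 0.1  0.15] shift [ 0.17 -0.14  1.89] F [0.1 0.5 0.4] M [0.   0.02 0.  ] pos [ 0.5826 -0.2447  0.1339]
rot [0.16 0.1  0.15] shift [ 0.17 -0.15  1.9 ] F [-0.2 -0.7 -0.1] M [-0.02  0.    0.01] pos [ 0.5827 -0.2445  0.1343]
rot [0.16 0.1  0.15] shift [ 0.16 -0.15  1.91] F [ 0.9 -0.6  0.5] M [-0.   -0.04 -0.02] pos [ 0.5827 -0.2443  0.1344]
rot [0.16 0.1  0.15] shift [ 0.16 -0.15  1.91] F [-0.5  1.1 -0.5] M [ 0.02  0.05 -0.02] pos [ 0.5826 -0.2441  0.1343]
```

View pics/wz5.png

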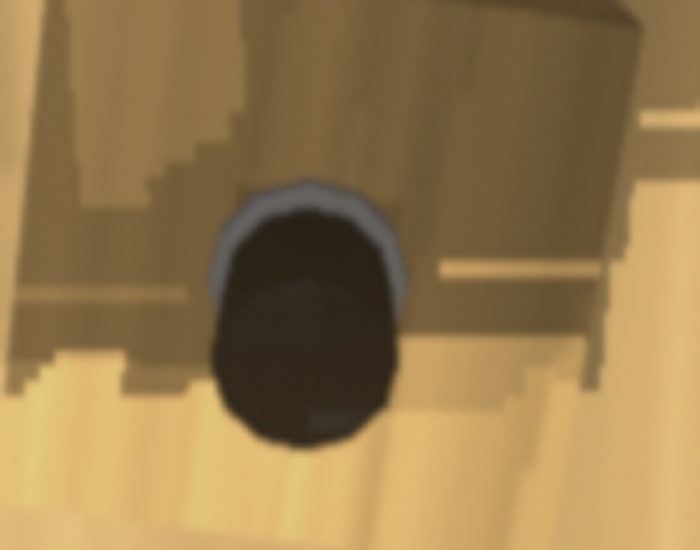

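```bash
python3 -m crank '0.16 0.1 0.15 0.16 -0.14 0.6 -0.6;0 0 0 0 0 0.3 -0.6;0 0 0 0 0 0 -0.6'; python3 - <<'E'
from h import *
go(.578,-.238,.058)
E
```

```text
time: 4.95
position: [0.5765, -0.237, 0.0959]
tool_rot: [0.707, 0.707, -0.0, -0.001]
ft_force: [0.5, -0.3, 0.5]
grip_width: 0.0691
rot [-0.02 -0.01 -0.  ] shift [-0.03  0.04  0.95] F [ 0.5 -0.3  0.5] M [ 0.    0.07 -0.01] pos [ 0.5765 -0.237   0.0959]
```

```bash
python3 -m crank '0 0 0 -0.02 0.04 0.6 -0.6;0 0 0 0 0 0.3 -0.6;0 0 0 0 0 0 -0.6'; python3 - <<'E'
from h import *
go(.578,-.238,.058)
E
```

```text
time: 5.32
position: [0.5785, -0.2379, 0.0588]
tool_rot: [0.707, 0.707, -0.0, -0.001]
ft_force: [-0.4, -0.1, 0.3]
grip_width: 0.0695
rot [-0.01 -0.    0.  ] shift [-0.   -0.01  0.02] F [-0.4 -0.1  0.3] M [-0.01  0.   -0.01] pos [ 0.5785 -0.2379  0.0588]
```

```bash
python3 -m crank '0 0 0 0 0 0 1;0 0 0 0 0 0 1;0 0 0 0 0 0 1;0 0 0 0 0 0 1' 15; python3 - <<'E'
from h import *
go(.578,-.238,.058)
cam('wrist','w6')
E
```

```text
time: 5.82
position: [0.5799, -0.2387, 0.0612]
tool_rot: [0.707, 0.707, 0.0, 0.002]
ft_force: [-0.2, 0.4, -0.4]
grip_width: 0.0373
rot [0.03 0.02 0.01] shift [ 0.02 -0.05  0.08] F [-0.2  0.4 -0.4] M [-0.02  0.01  0.01] pos [ 0.5799 -0.2387  0.0612]
```

View pics/w6.png

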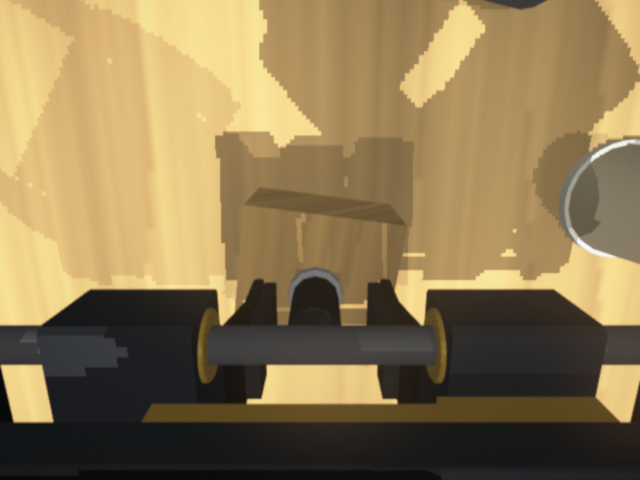

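```bash
python3 -m crank '0 0 0 0 -0.04 0.06 1;0 0 0 0 0 0 1;0 0 0 0 0 0 1;0 0 0 0 0 0 1' 15; python3 - <<'E'
from h import *
go(.578,-.238,.058)
p=cam('wrist','w7')
o=robot.get_obs(); r=R.from_quat(o['tool_rot']); print(o['grip_width'],np.round(px(p,o['position']),1), np.round(px(p,o['position']-r.apply([0,0,.019])),1))
E
```

```text
time: 6.38
position: [0.5781, -0.2387, 0.0586]
tool_rot: [0.707, 0.707, 0.0, 0.001]
ft_force: [0.3, 0.3, 1.0]
grip_width: 0.0191
rot [0.02 0.02 0.  ] shift [ 0.02 -0.    0.01] F [0.3 0.3 1. ] M [0.01 0.02 0.01] pos [ 0.5781 -0.2387  0.0586]
0.019616886559448012 [319.5 303.2] [319.2 324.6]
```

View pics/w7.png

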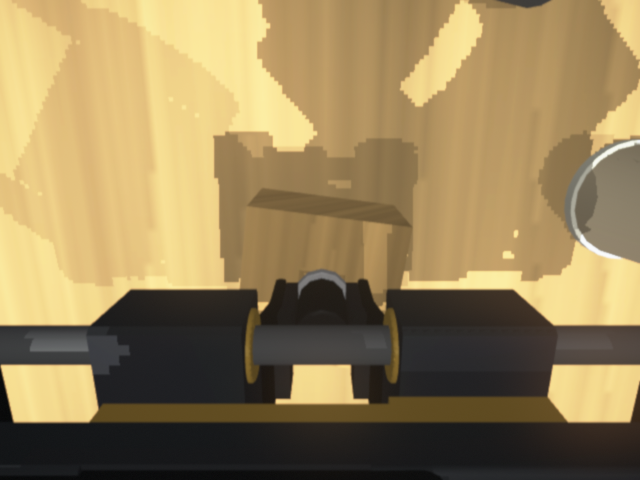

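```bash
python3 - <<'E'
from h import *
p=cam('wrist')
for y in (-.240,-.238,-.236): print(y,px(p,(.578,y+.012,.053)),px(p,(.578,y+.012,.048)))
cv2.imwrite('pics/wz8.png',cv2.resize(p['img'][255:325,260:380,::-1],None,fx=6,fy=6,interpolation=2))
E
```

```text
-0.24 [319.32441451 274.26121701] [319.36157533 270.15685509]
-0.238 [319.31973089 269.79495037] [319.35712578 265.79584488]
-0.236 [319.31501847 265.30123381] [319.35264959 261.40873892]
```

View pics/wz8.png

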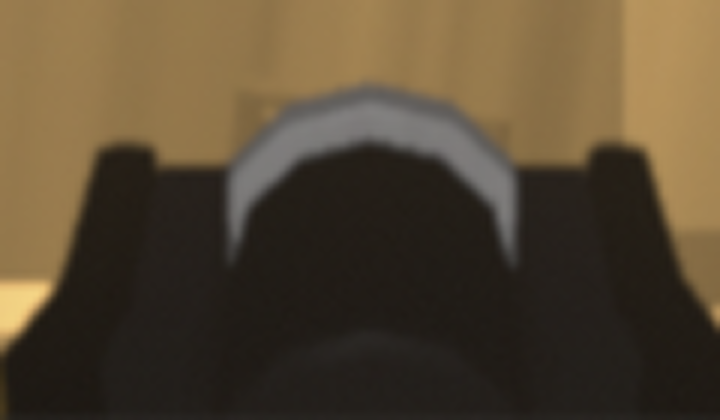

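```bash
python3 -m crank '0 0 0 0 0 -0.5 1;0 0 0 0 0 -0.8 1;0 0 0 0 0 -0.9 1;0 0 0 0 0 -0.7 1;0 0 0 0 0 0 1' 20; python3 -m crank '0 0 0.5 0.6 0 0 1;0 0 0.5 0.9 0.1 0 1;0 0 0.4 0.9 0.1 0 1;0 0 0.4 0.9 0.1 0 1;0 0 0 0 0 0 1';  python3 - <<'E'
from h import *
go(.612,.117,.18,-11)
p=cam('wrist','w9')
E
```

```text
time: 7.1
position: [0.577, -0.2379, 0.176]
tool_rot: [0.707, 0.707, -0.0, -0.0]
ft_force: [-1.0, -0.7, -0.7]
grip_width: 0.0194
time: 7.72
position: [0.5946, -0.1032, 0.1679]
tool_rot: [0.763, 0.647, -0.003, -0.006]
ft_force: [-0.2, -1.0, -0.6]
grip_width: 0.0194
rot [-0.14 -0.03  0.32] shift [ 5.5  -0.48 -0.28] F [-0.2 -1.  -0.6] M [-0.07  0.06  0.04] pos [ 0.5946 -0.1032  0.1679]
```

View pics/w9.png

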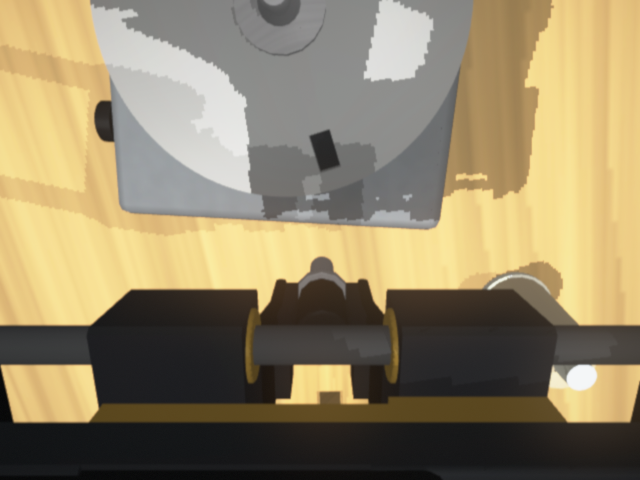

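```bash
python3 -m crank '-0.14 0 0.3 0.6 -0.1 -0.3 1;0 0 0 0.9 -0.1 0 1;0 0 0 0.9 -0.1 0 1;0 0 0 0.9 -0.05 0 1;0 0 0 0 0 0 1';  python3 - <<'E'
from h import *
go(.612,.117,.18,-11)
p=cam('wrist','w10')
E
```

```text
time: 8.4
position: [0.6043, 0.0241, 0.1751]
tool_rot: [0.774, 0.633, -0.002, -0.002]
ft_force: [0.2, -0.3, -0.3]
grip_width: 0.0195
rot [-0.07  0.01 -0.08] shift [ 2.32 -0.27 -0.12] F [ 0.2 -0.3 -0.3] M [-0.04 -0.05  0.02] pos [0.6043 0.0241 0.1751]
```

View pics/w10.png

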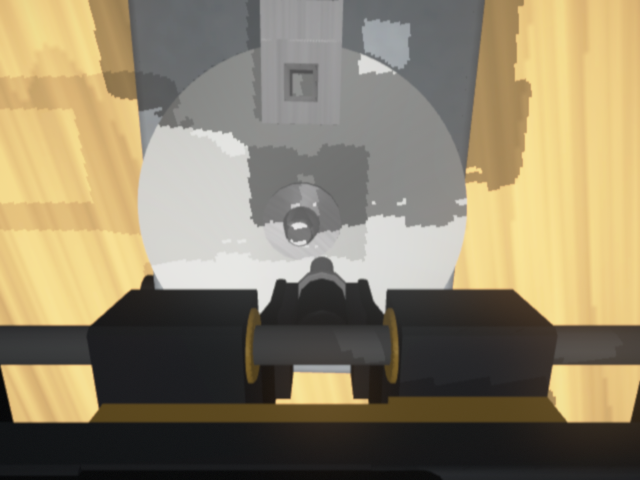

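```bash
python3 - <<'E'
from h import *
p=cam('wrist'); o=robot.get_obs(); r=R.from_quat(o['tool_rot'])
print(np.round(o['position'],4), 'tip',px(p,o['position']+r.apply([0,0,.0465])),'edge far bottom',px(p,o['position']+r.apply([.006,0,.045])))
cv2.imwrite('pics/a.png',cv2.resize(p['img'][0:130,240:370,::-1],None,fx=6,fy=4.6,interpolation=2) if 0 else cv2.resize(p['img'][0:130,240:370,::-1],None,fx=4.6,fy=4.6,interpolation=2))
cv2.imwrite('pics/b.png',cv2.resize(p['img'][170:300,240:370,::-1],None,fx=4.6,fy=4.6,interpolation=2))
print(ray(p,(301.5,83),.09),ray(p,(301.5,83),.093),ray(p,(301,228),.097))
E
```

```text
[0.6043 0.022  0.1752] tip [320.30731169 267.41978106] edge far bottom [320.30301075 257.39785968]
[0.61212929 0.11571111 0.09      ] [0.6122349  0.11546216 0.093     ] [0.5952055  0.03702667 0.097     ]
```

View pics/a.png

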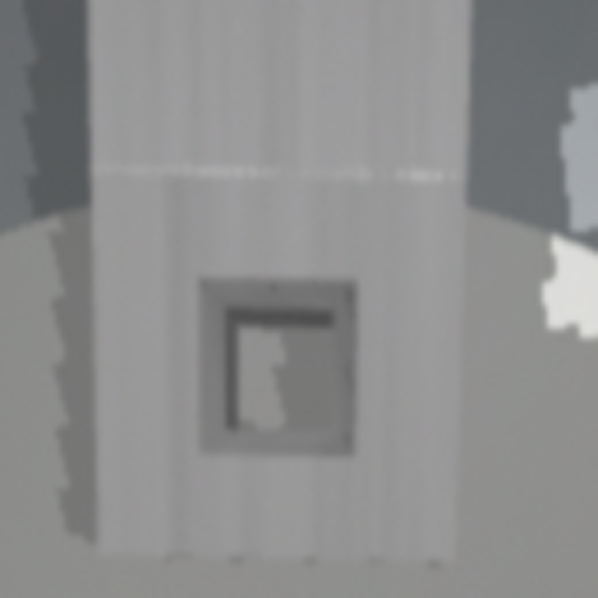

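View pics/b.png

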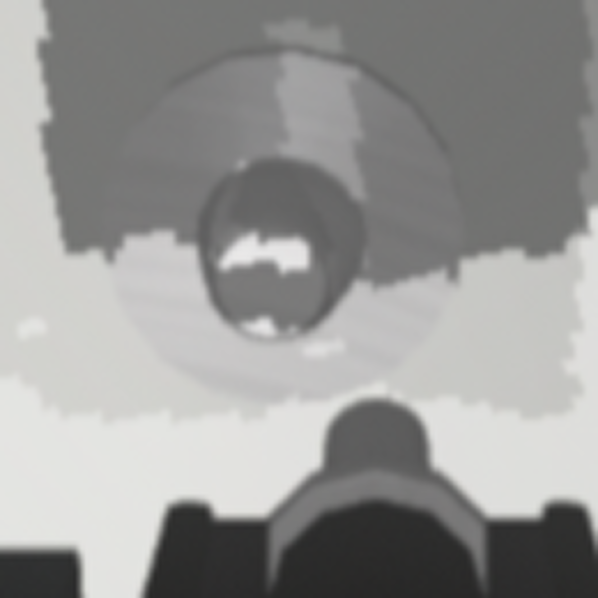

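```bash
python3 - <<'E'
from h import *
p=cam('wrist'); 
for z in (.087,.09,.093): print(ray(p,(300.4-1.7,79.6+.9),z), ray(p,(300.4,79.6),z))
print('old',)
go(.6115,.117,.175,-11)
E
```

```text
[0.61098003 0.11684399 0.087     ] [0.61200616 0.1171142  0.087     ]
[0.61109963 0.11657601 0.09      ] [0.61211345 0.11684297 0.09      ]
[0.61121923 0.11630803 0.093     ] [0.61222075 0.11657175 0.093     ]
old
rot [-0.06  0.02 -0.11] shift [ 2.37 -0.3   0.01] F [ 0.3 -0.4 -0.6] M [ 0.    0.03 -0.01] pos [0.6044 0.0216 0.1754]
```

```bash
python3 -m crank '-0.06 0 -0.1 0.7 -0.1 0 1;0 0 0 0.8 -0.1 0 1;0 0 0 0.5 -0.1 0 1;0 0 0 0 0 0.3 1;0 0 0 0 0 0 1';  python3 - <<'E'
from h import *
cam('wrist');go(.6111,.1166,.143,-11)
E
```

```text
time: 9.18
position: [0.609, 0.0959, 0.1613]
tool_rot: [0.775, 0.632, -0.002, 0.001]
ft_force: [0.3, 0.6, -1.0]
grip_width: 0.0193
rot [ 0.01  0.05 -0.12] shift [ 0.52 -0.07  0.47] F [ 0.5 -0.2 -0.8] M [-0.06 -0.03 -0.04] pos [0.6096 0.0959 0.162 ]
```

```bash
python3 -m crank '0 0.04 -0.1 0.5 -0.06 0.1 1;0 0 0 0 0 0.1 1;0 0 0 0 0 0 1';  python3 - <<'E'
from h import *
for i in range(4): cam('wrist');go(.6111,.1166,.145,-11)
E
```

```text
time: 9.6
position: [0.6117, 0.116, 0.1533]
tool_rot: [0.772, 0.635, -0.0, 0.001]
ft_force: [0.5, 0.7, -1.2]
grip_width: 0.0193
rot [ 0.01  0.01 -0.03] shift [ 0.01 -0.02  0.21] F [-0.1 -0.1 -0.1] M [-0.05 -0.02 -0.06] pos [0.6118 0.1161 0.1535]
rot [ 0.02  0.01 -0.03] shift [ 0.01 -0.03  0.22] F [-0.7  0.4 -1.7] M [-0.02  0.04 -0.03] pos [0.612  0.1159 0.1537]
rot [ 0.02  0.01 -0.03] shift [ 0.01 -0.03  0.22] F [-0.2 -0.3 -0.8] M [ 0.04 -0.01  0.  ] pos [0.612  0.1158 0.1538]
rot [ 0.02  0.01 -0.04] shift [ 0.02 -0.03  0.22] F [ 0.3  0.7 -1.1] M [-0.    0.05 -0.03] pos [0.6121 0.1158 0.1539]
```

Tip ~107 mm; lower to about 99 mm with the residual corrected and check the views.

```bash
python3 -m crank '0 0 -0.03 0.02 -0.03 0.2 1;0 0 0 0 0 0 1';  python3 - <<'E'
from h import *
p=cam('wrist','w11');s=cam('side');c=cam('scene');go(.6111,.1166,.145,-11)
for q,n in((s,'s'),(c,'c')):
    u,v=px(q,(.611,.1166,.1)).astype(int)
    cv2.imwrite('pics/%s11.png'%n,cv2.resize(q['img'][v-50:v+50,u-60:u+60,::-1],None,fx=6,fy=6,interpolation=2))
cv2.imwrite('pics/wz11.png',cv2.resize(p['img'][220:340,240:400,::-1],None,fx=4.5,fy=4.5,interpolation=2))
E
```

```text
time: 10.05
position: [0.611, 0.1166, 0.1456]
tool_rot: [0.772, 0.636, 0.0, 0.001]
ft_force: [-0.4, -0.3, 0.7]
grip_width: 0.0193
rot [ 0.05  0.   -0.01] shift [-0.   -0.02  0.04] F [ 0.2 -0.1 -1. ] M [0.04 0.01 0.04] pos [0.6119 0.1166 0.1464]
```

View pics/wz11.png

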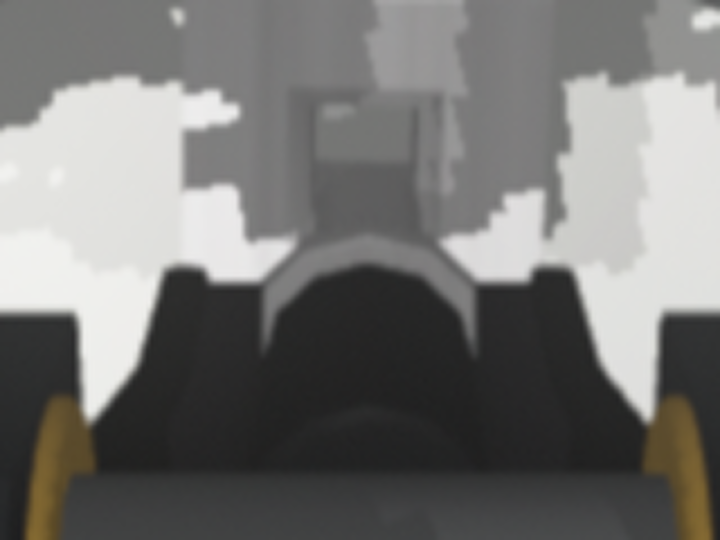

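View pics/s11.png

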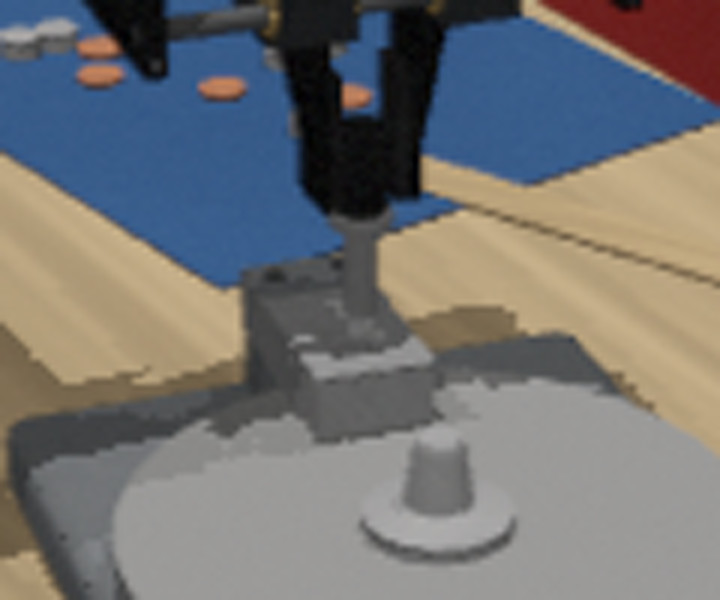

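View pics/c11.png

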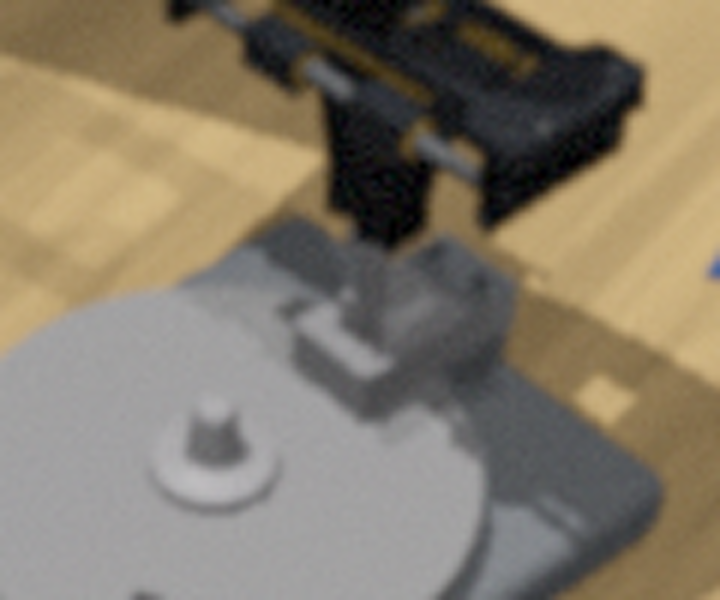

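```bash
python3 -m crank '0.04 0 0 0 -0.01 0.22 1;0 0 0 0 0 0 1'; python3 - <<'E'
from h import *
cam('wrist');go(.6111,.1166,.1245,-11)
E
```

```text
time: 10.45
position: [0.6116, 0.1166, 0.1372]
tool_rot: [0.772, 0.636, 0.0, 0.0]
ft_force: [0.4, 0.4, -0.0]
grip_width: 0.0194
rot [ 0.02  0.   -0.01] shift [-0.   -0.02  0.33] F [ 0.8  0.4 -0.4] M [-0.04  0.03 -0.03] pos [0.612  0.1166 0.1376]
```

```bash
python3 -m crank '0.02 0 0 0 -0.02 0.2 1;0 0 0 0 -0.01 0 1'; python3 - <<'E'
from h import *
cam('wrist');go(.6111,.1166,.1245,-11)
E
```

```text
time: 10.75
position: [0.6111, 0.117, 0.1302]
tool_rot: [0.772, 0.636, 0.0, 0.0]
ft_force: [-0.5, 0.9, -1.6]
grip_width: 0.0193
rot [ 0.01 -0.01 -0.01] shift [-0.01 -0.    0.15] F [-0.8  0.2 -0.8] M [-0.    0.17  0.01] pos [0.6113 0.1171 0.1306]
```

```bash
python3 -m crank '0 0 0 0 0 0.2 1;0 0 0 0 0 0 1'; python3 - <<'E'
from h import *
cam('wrist');go(.6111,.1166,.109,-11)
E
```

```text
time: 11.05
position: [0.6108, 0.1171, 0.1217]
tool_rot: [0.772, 0.636, 0.0, -0.0]
ft_force: [-0.3, 0.2, -0.4]
grip_width: 0.0195
rot [ 0.01 -0.01 -0.01] shift [-0.01  0.    0.33] F [-0.5 -0.  -1.1] M [ 0.04 -0.01 -0.02] pos [0.6112 0.1171 0.1221]
```

```bash
python3 -m crank '0 0 0 -0.01 0 0.16 1;0 0 0 0 0 0.05 1;0 0 0 0 0 0 1'; python3 - <<'E'
from h import *
cam('wrist');go(.6111,.1166,.109,-11)
E
```

```text
time: 11.48
position: [0.6112, 0.1168, 0.1131]
tool_rot: [0.772, 0.636, 0.001, 0.0]
ft_force: [-0.4, 0.4, -1.6]
grip_width: 0.0191
rot [ 0.01 -0.01 -0.01] shift [-0.   0.   0.1] F [-0.7  0.6 -1. ] M [0.02 0.12 0.04] pos [0.6111 0.1168 0.1131]
```

```bash
python3 -m crank '0 0 0 0 0 0 0.2;0 0 0 0 0 0 0.2;0 0 0 0 0 0 0.2;0 0 0 0 0 -0.3 0'; python3 - <<'E'
from h import *
p=cam('wrist');go(.6111,.1166,.109,-11)
s=cam('side');c=cam('scene')
for q,n in((s,'s'),(c,'c')):
    u,v=px(q,(.611,.1166,.1)).astype(int)
    cv2.imwrite('pics/%s12.png'%n,cv2.resize(q['img'][v-50:v+50,u-60:u+60,::-1],None,fx=6,fy=6,interpolation=2))
cv2.imwrite('pics/wz12.png',cv2.resize(p['img'][220:340,240:400,::-1],None,fx=4.5,fy=4.5,interpolation=2))
E
```

```text
time: 12.02
position: [0.6117, 0.1166, 0.1257]
tool_rot: [0.772, 0.636, 0.001, 0.001]
ft_force: [0.2, -0.7, 0.0]
grip_width: 0.0387
rot [ 0.07 -0.02 -0.01] shift [-0.01 -0.06  0.48] F [ 0.7 -0.7  1.2] M [-0.01  0.01  0.03] pos [0.6134 0.1167 0.128 ]
```

View pics/wz12.png

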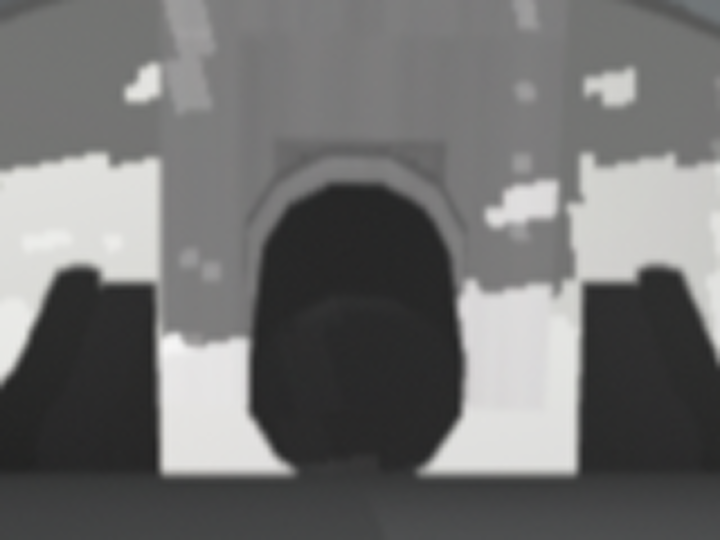

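View pics/s12.png

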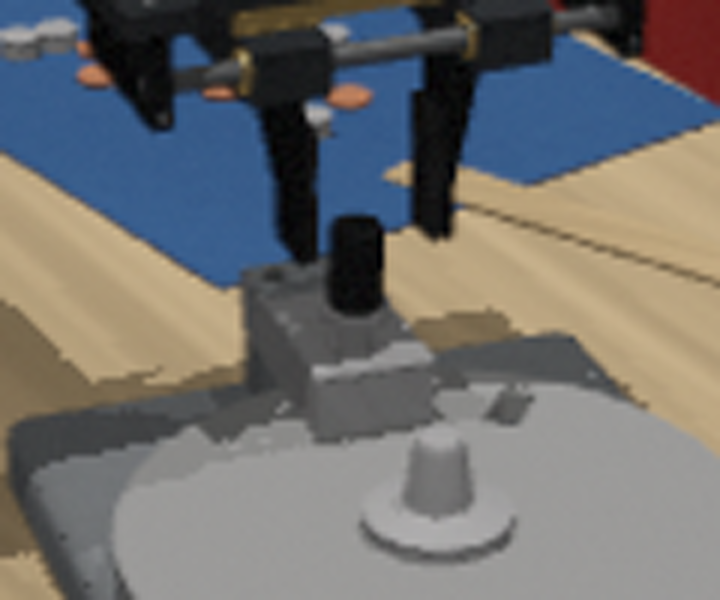

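View pics/c12.png

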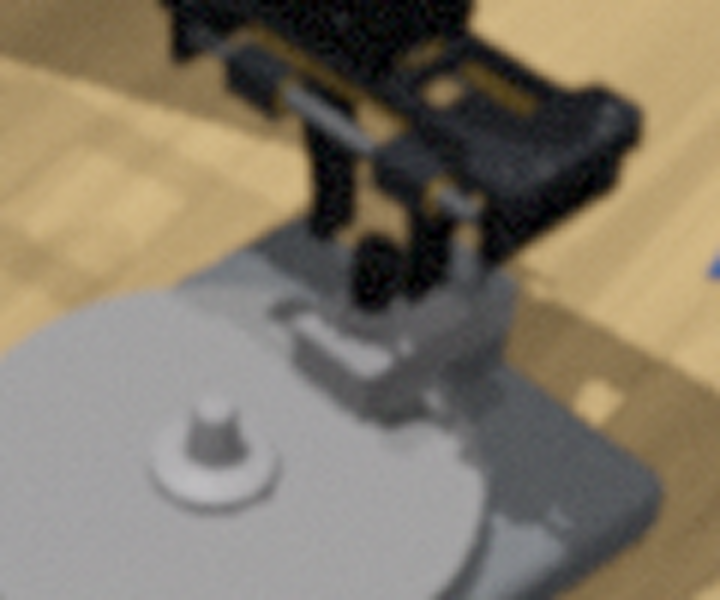

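```bash
python3 -m crank '0.05 0 0 0 -0.04 -0.5 0;0 0 0 0 0 -0.5 0;0 0 0 -0.7 0 0 1;0 0 0 -0.9 0 0 1;0 0 0 -0.9 0 0 1' 20; python3 -m crank '0 0 0 -0.8 0 0 1;0 0 0 -0.4 0 0.4 1;0 0 0 0 0 0.5 1;0 0 0 0 0 0 1'; python3 - <<'E'
from h import *
p=cam('wrist','w13');go(.580,-.045,.075,-11); p=cam('side','s13')
E
```

```text
time: 12.8
position: [0.5927, 0.0191, 0.1693]
tool_rot: [0.77, 0.638, 0.002, 0.001]
ft_force: [0.9, -0.1, -0.3]
grip_width: 0.0211
time: 13.3
position: [0.5837, -0.0329, 0.1339]
tool_rot: [0.772, 0.636, 0.003, 0.002]
ft_force: [-0.0, 0.2, -0.3]
grip_width: 0.0006
rot [ 0.11 -0.01  0.01] shift [-0.32 -0.07  1.49] F [-0.  -0.4  1.1] M [-0.04  0.   -0.02] pos [ 0.5846 -0.033   0.1348]
```

View pics/w13.png

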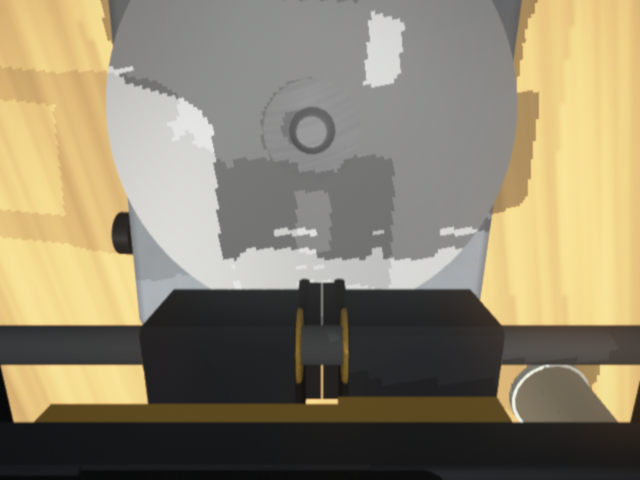

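View pics/s13.png

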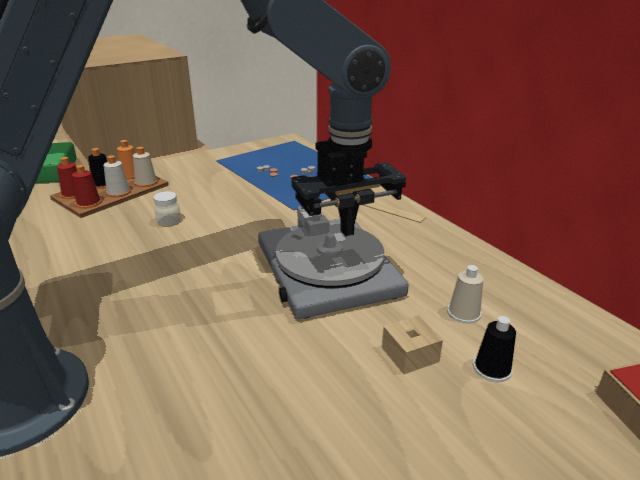

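```bash
python3 -m crank '0.1 0 0 0.22 -0.06 0.6 1;0 0 0 0 0 0.6 1;0 0 0 0 0 0 1'; python3 - <<'E'
from h import *
go(.5838,-.0238,.065,-11);p=cam('wrist','w14'); c=cam('scene'); s=cam('side');go(.5838,-.0238,.065,-11)
X=(.611,.1166,.1)
print(px(p,X))
for q,n in((s,'s'),(c,'c')):
    u,v=px(q,X).astype(int)
    cv2.imwrite('pics/%s14.png'%n,cv2.resize(q['img'][v-50:v+70,u-80:u+80,::-1],None,fx=4,fy=4,interpolation=2))
E
```

```text
time: 13.78
position: [0.588, -0.023, 0.0901]
tool_rot: [0.771, 0.637, 0.004, 0.004]
ft_force: [0.1, 0.1, 0.7]
grip_width: 0.0002
rot [ 0.12 -0.01  0.03] shift [-0.04 -0.11  0.63] F [0.1 0.1 0.7] M [ 0.04  0.02 -0.04] pos [ 0.588  -0.023   0.0901]
rot [ 0.17 -0.01  0.03] shift [-0.03 -0.15  0.67] F [ 0.2 -0.3  0.4] M [ 0.03  0.01 -0.01] pos [ 0.5896 -0.0235  0.0919]
[ 306.88387548 -112.25856536]
```

View pics/w14.png

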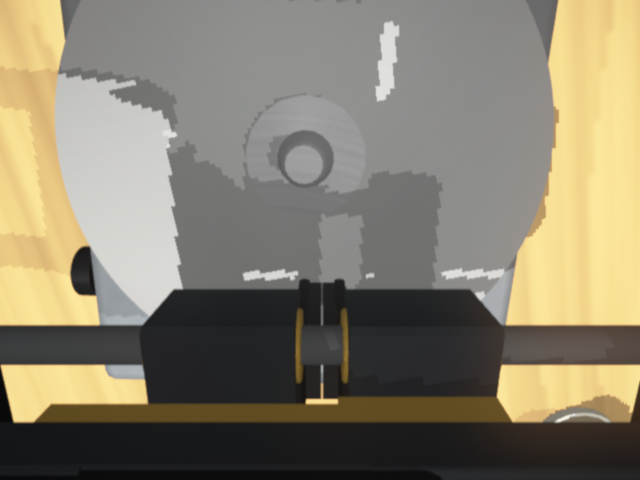

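View pics/s14.png

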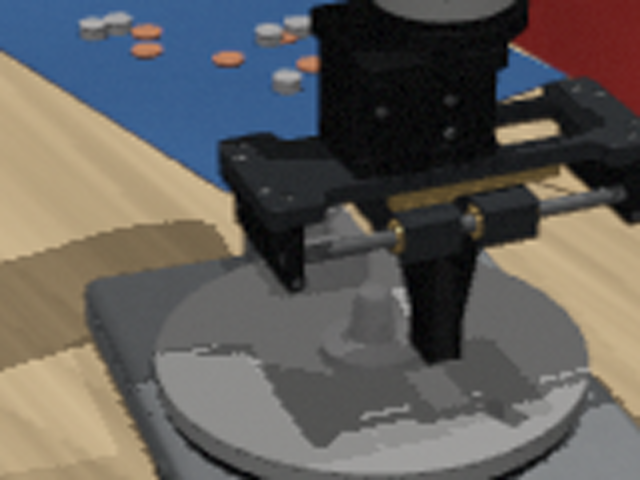

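View pics/c14.png

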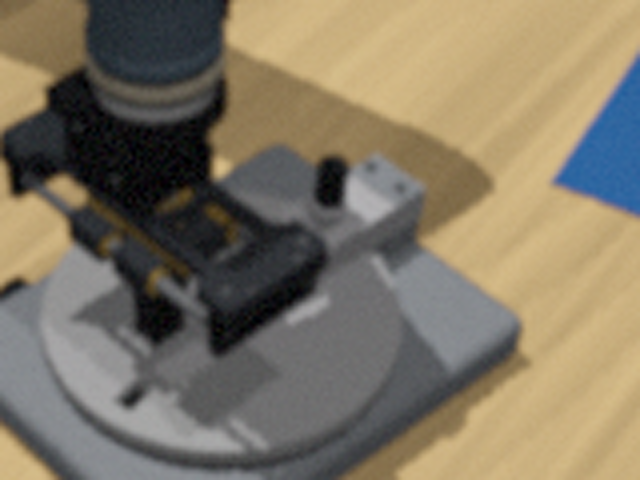

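```bash
python3 -m crank '0.17 0 0 -0.03 -0.15 0.35 1;0 0 0 0 0 0 1'; python3 - <<'E'
from h import *
for i in range(3): go(.5838,-.0238,.065,-11);cam('wrist')
E
```

```text
time: 14.18
position: [0.5842, -0.0238, 0.0787]
tool_rot: [0.771, 0.637, 0.001, 0.0]
ft_force: [-0.4, 0.2, -0.7]
grip_width: 0.0003
rot [ 0.02 -0.01  0.03] shift [-0.   -0.01  0.34] F [-0.4  0.2 -0.7] M [-0.03 -0.03 -0.  ] pos [ 0.5842 -0.0238  0.0787]
rot [ 0.04 -0.01  0.03] shift [-0.   -0.04  0.36] F [ 0.1 -0.2  0. ] M [-0.06 -0.01 -0.01] pos [ 0.5852 -0.024   0.0794]
rot [ 0.05 -0.01  0.03] shift [-0.   -0.04  0.36] F [ 0.4  0.1 -0. ] M [-0.01  0.01  0.02] pos [ 0.5855 -0.024   0.0796]
```

```bash
python3 -m crank '0.05 0 0 0 -0.04 0.28 1;0 0 0 0 -0.01 0.02 1'; python3 - <<'E'
from h import *
for i in range(3): go(.5838,-.0238,.063,-11);cam('wrist')
E
```

```text
time: 14.58
position: [0.5838, -0.0238, 0.0672]
tool_rot: [0.771, 0.637, 0.0, 0.0]
ft_force: [-0.4, 0.7, -0.3]
grip_width: 0.0002
rot [ 0.01 -0.01  0.03] shift [-0.   0.   0.1] F [-0.4  0.7 -0.3] M [0.01 0.03 0.01] pos [ 0.5838 -0.0238  0.0672]
rot [ 0.02 -0.01  0.03] shift [-0.   -0.01  0.11] F [-0.3  0.1 -0. ] M [-0.09  0.01  0.01] pos [ 0.5842 -0.0238  0.0675]
rot [ 0.02 -0.01  0.03] shift [-0.   -0.02  0.12] F [ 0.1 -0.2  0.2] M [-0.03  0.01 -0.05] pos [ 0.5844 -0.0239  0.0678]
```

```bash
python3 -m crank '0.02 0 0 0 -0.02 0.06 1;0 0 0 0 0 0.03 1'; python3 - <<'E'
from h import *
for i in range(2): go(.5838,-.0238,.063,-11);cam('wrist')
E
python3 -m crank '0 0 0 0 0 0.04 1'
```

```text
time: 14.98
position: [0.5841, -0.0238, 0.0645]
tool_rot: [0.771, 0.637, 0.001, 0.0]
ft_force: [0.0, -0.9, 0.2]
grip_width: 0.0004
rot [ 0.02 -0.01  0.03] shift [-0.   -0.01  0.04] F [ 0.  -0.9  0.2] M [-0.01  0.03 -0.04] pos [ 0.5841 -0.0238  0.0645]
rot [ 0.02 -0.01  0.03] shift [-0.   -0.01  0.04] F [-0.7  0.1  0.3] M [-0.04 -0.01  0.  ] pos [ 0.5841 -0.0238  0.0645]
time: 15.2
position: [0.5843, -0.0239, 0.063]
tool_rot: [0.771, 0.637, 0.001, 0.001]
ft_force: [-0.9, 0.3, -1.2]
grip_width: 0.0007
```

```bash
python3 -m crank '0 0 0 0 0 0.04 1'; python3 - <<'E'
from h import *
for i in range(2): go(.5838,-.0238,.063,-11);cam('wrist')
E
python3 -m crank '0 0 0 0 0 0.04 1'
```

```text
time: 15.32
position: [0.5844, -0.0239, 0.0614]
tool_rot: [0.771, 0.637, 0.001, 0.001]
ft_force: [3.1, -0.7, -1.0]
grip_width: 0.0005
rot [ 0.03 -0.01  0.03] shift [-0.   -0.01 -0.04] F [ 3.1 -0.7 -1. ] M [-0.05 -0.26 -0.03] pos [ 0.5844 -0.0239  0.0614]
rot [ 0.03 -0.01  0.03] shift [-0.   -0.02 -0.04] F [-1.  -0.1  0.5] M [0.02 0.07 0.02] pos [ 0.5846 -0.0239  0.0613]
time: 15.55
position: [0.5862, -0.0243, 0.0604]
tool_rot: [0.771, 0.637, 0.002, 0.002]
ft_force: [3.3, -1.1, 2.8]
grip_width: 0.0004
```

```bash
cat >> h.py <<'E'
AX=np.array([.5949,.0332]); PH=np.arctan2(.982,.191)
def slot(p,z=.0605,dbg=False):
    th=np.radians(np.arange(0,360,1.0)); v=[]
    g=cv2.GaussianBlur(cv2.cvtColor(p['img'],cv2.COLOR_RGB2GRAY),(3,3),0).astype(np.float32)
    rows=[]
    for r in (.078,.085,.092):
        uv=np.array([px(p,(AX[0]+r*np.cos(PH+a),AX[1]+r*np.sin(PH+a),z)) for a in th],np.float32)
        rows.append(cv2.remap(g,uv[:,0].reshape(1,-1),uv[:,1].reshape(1,-1),1)[0])
    return np.array(rows)
def rep(n=2,names=('scene','side')):
    for i in range(n):
        for nm in names:
            t=robot.get_obs()['time']; p=viewer.camera(nm); m=slot(p).max(0)
            d=np.where(m<65)[0]; o=robot.get_obs()
            print(nm,round(t,2),'dark',compress(d),'F',np.round(o['ft_force'],1),'z',round(o['position'][2],4))
def compress(d):
    if len(d)==0: return []
    s=np.split(d,np.where(np.diff(d)>2)[0]+1); return [(int(a[0]),int(a[-1])) for a in s]
E
python3 - <<'E'
from h import *
rep(2); go(.5838,-.0238,.060,-11)
E
```

```text
scene 15.55 dark [(54, 108)] F [ 2.7 -0.6  4.1] z 0.0604
side 15.6 dark [(0, 33), (282, 298), (308, 317), (336, 350)] F [2.5 0.  3.1] z 0.0605
scene 15.65 dark [(53, 107), (120, 120)] F [ 1.5 -1.   4. ] z 0.0605
side 15.7 dark [(1, 33), (282, 299), (309, 317), (336, 350)] F [ 3.  -0.4  3. ] z 0.0605
rot [ 0.07 -0.    0.03] shift [ 0.   -0.06  0.01] F [ 3.  -0.4  3. ] M [-0.06 -0.45  0.01] pos [ 0.5861 -0.0243  0.0605]
```

```bash
python3 - <<'E'
from h import *
a=[];X=(.6,.04,.08)
for i in range(2):
    for nm in('scene','side'):
        q=cam(nm); u,v=px(q,X).astype(int); a.append(cv2.resize(q['img'][v-60:v+60,u-80:u+80,::-1],None,fx=2.4,fy=2.4,interpolation=2))
cv2.imwrite('pics/m15.png',np.vstack([np.hstack(a[:2]),np.hstack(a[2:])]))
p=cam('wrist','w15')
E
```

```text
(no output)
```

View pics/m15.png

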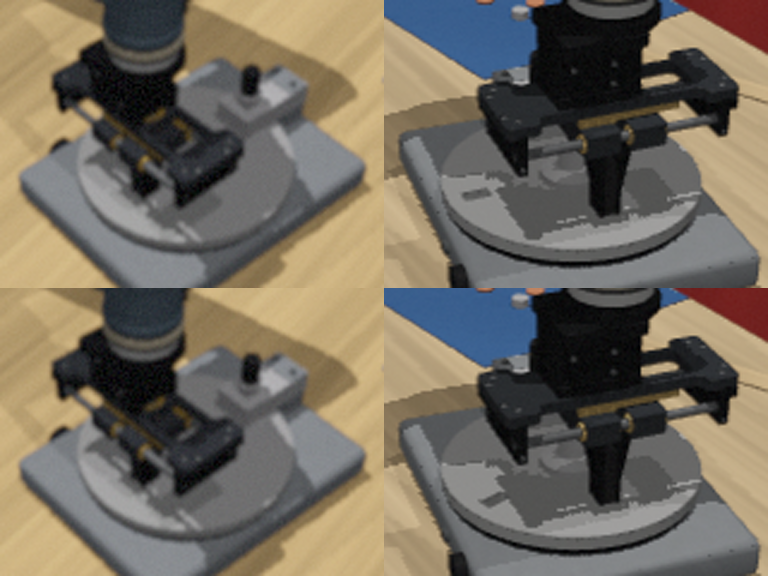

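View pics/w15.png

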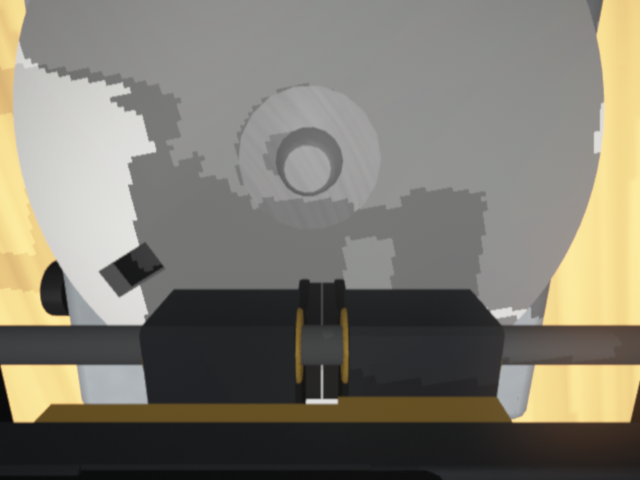

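```bash
python3 -m crank '0.05 0 0 0 -0.03 0.015 1'; cat >> h.py <<'E'
def wr(n=4,save=None):
    F=[]
    for i in range(n):
        t=robot.get_obs()['time']; p=viewer.camera('wrist'); o=robot.get_obs(); F.append(o['ft_force'])
        hs=spotter_slot(p); print(round(t,2),hs)
    print('F',np.round(np.mean(F,0),2)); go(.5838,-.0238,.060,-11)
    if save: cv2.imwrite('pics/%s.png'%save,p['img'][:,:,::-1])
def spotter_slot(p):
    im=p['img'][:292].copy(); g=im.max(2); m=((g<75)).astype(np.uint8)
    m[282:]=0
    n,l,s,c=cv2.connectedComponentsWithStats(m)
    out=[]
    for i in range(1,n):
        if 150<s[i,4]<4000:
            X=ray(p,c[i],.0605); d=X[:2]-AX; r=np.hypot(*d)
            if .07<r<.1: out.append((int(s[i,4]),round(float(r),3),round(float(np.degrees(np.arctan2(d[1],d[0])-PH)%360),0)))
    return out
E
python3 - <<'E'
from h import *
wr(5)
E
```

```text
time: 16.12
position: [0.5851, -0.0241, 0.06]
tool_rot: [0.771, 0.637, 0.001, 0.001]
ft_force: [3.2, -0.9, 4.6]
grip_width: 0.0005
16.12 []
16.18 []
16.23 []
16.27 []
16.32 []
F [ 3.77 -0.57  4.94]
rot [ 0.02 -0.    0.03] shift [ 0.   -0.03 -0.  ] F [ 3.9 -1.1  4.9] M [-0.1  -0.72 -0.02] pos [ 0.5849 -0.0241  0.0599]
```

```bash
python3 -m crank '0.02 0 0 0 -0.02 0.02 1'; python3 - <<'E'
from h import *
wr(4,'w16')
E
```

```text
time: 16.5
position: [0.5851, -0.0242, 0.0595]
tool_rot: [0.771, 0.637, 0.001, 0.001]
ft_force: [5.3, 0.2, 5.9]
grip_width: 0.0004
16.5 []
16.55 []
16.6 []
16.65 [(214, 0.074, 231.0)]
F [ 4.52 -0.59  5.6 ]
rot [ 0.03 -0.    0.03] shift [ 0.   -0.04 -0.01] F [ 4.2 -0.4  5.7] M [-0.08 -0.79 -0.03] pos [ 0.5854 -0.0242  0.0596]
```

View pics/w16.png

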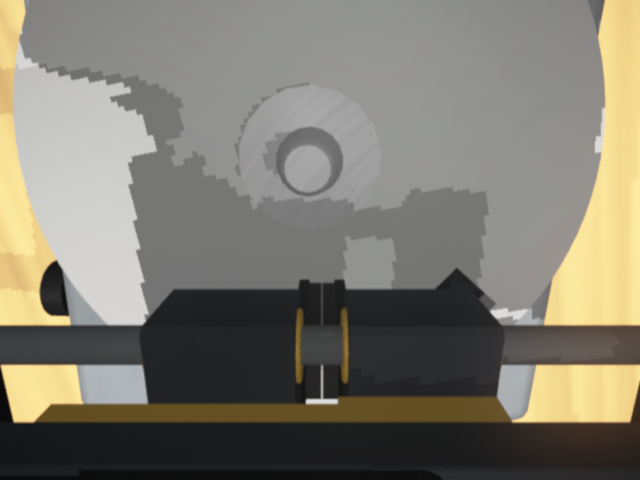

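```bash
python3 -m crank '0.02 0 0 0 -0.03 0.025 1'; python3 - <<'E'
from h import *
wr(4,'w17')
E
```

```text
time: 16.82
position: [0.5858, -0.0244, 0.0593]
tool_rot: [0.771, 0.637, 0.002, 0.002]
ft_force: [5.5, -0.4, 7.2]
grip_width: 0.0006
16.82 [(1233, 0.079, 246.0)]
16.88 [(1253, 0.079, 250.0)]
16.93 [(1283, 0.079, 254.0)]
16.98 [(1309, 0.079, 257.0)]
F [ 4.67 -0.73  6.52]
rot [ 0.06 -0.    0.02] shift [ 0.01 -0.06 -0.02] F [ 5.  -0.5  5.9] M [-0.05 -0.88 -0.03] pos [ 0.586  -0.0244  0.0594]
```

```bash
python3 -m crank '0.04 0 0 0 -0.05 0.03 1'; python3 - <<'E'
from h import *
wr(4,'w18')
E
```

```text
time: 17.15
position: [0.5863, -0.0246, 0.0591]
tool_rot: [0.771, 0.637, 0.002, 0.003]
ft_force: [6.1, -1.2, 7.2]
grip_width: 0.0007
17.15 [(1428, 0.079, 268.0)]
17.2 [(1459, 0.079, 270.0)]
17.25 [(1480, 0.08, 272.0)]
17.3 [(1511, 0.08, 274.0)]
F [ 5.28 -1.13  7.14]
rot [ 0.08 -0.    0.02] shift [ 0.01 -0.07 -0.02] F [ 5.6 -1.   6.7] M [-0.12 -1.   -0.02] pos [ 0.5864 -0.0246  0.0592]
```

```bash
python3 - <<'E'
from h import *
wr(20)
E
```

```text
17.35 [(1533, 0.08, 275.0)]
17.4 [(1560, 0.08, 277.0)]
17.45 [(1585, 0.08, 279.0)]
17.5 [(1615, 0.08, 280.0)]
17.55 [(1638, 0.08, 282.0)]
17.6 [(1658, 0.08, 283.0)]
17.65 [(1684, 0.08, 285.0)]
17.7 [(1710, 0.08, 286.0)]
17.75 [(1735, 0.08, 288.0)]
17.8 [(1757, 0.08, 289.0)]
17.85 [(1787, 0.08, 291.0)]
17.9 [(1813, 0.081, 292.0)]
17.95 [(1840, 0.081, 294.0)]
18.0 [(1869, 0.081, 295.0)]
18.05 [(2037, 0.082, 297.0)]
18.1 [(2186, 0.082, 298.0)]
18.15 [(2325, 0.083, 300.0)]
18.2 [(2450, 0.083, 301.0)]
18.25 [(2526, 0.083, 302.0)]
18.3 [(2502, 0.083, 304.0)]
F [ 5.32 -0.9   7.  ]
rot [ 0.08 -0.    0.02] shift [ 0.01 -0.07 -0.02] F [ 5.1 -0.1  6.9] M [-0.13 -1.01 -0.07] pos [ 0.5864 -0.0246  0.0592]
```

```bash
python3 - <<'E'
from h import *
a=[];X=(.6111,.1166,.11)
for i in range(45):
    q=cam('scene'); o=robot.get_obs()
    if i%6==2 or i==44:
        u,v=px(q,X).astype(int); a.append(cv2.resize(q['img'][v-25:v+25,u-25:u+25,::-1],None,fx=3.8,fy=3.8,interpolation=2)); print(round(o['time'],2),np.round(o['ft_force'],1),o['position'][2].round(4))
print(len(a)); a=a[:8]
cv2.imwrite('pics/m19.png',np.vstack([np.hstack(a[:4]),np.hstack(a[4:])]))
E
```

```text
18.5 [ 5.6 -1.3  7.2] 0.0592
18.8 [ 5.7 -1.4  6.7] 0.0592
19.1 [ 5.3 -0.8  5.7] 0.0592
19.4 [ 4.8 -1.2  6.8] 0.0592
19.7 [ 5.5 -1.2  6.9] 0.0592
20.0 [ 5.5 -1.2  6.9] 0.0592
20.3 [4.1 0.2 6.9] 0.0592
20.6 [ 5.2 -0.4  6.5] 0.0592
8
```

View pics/m19.png

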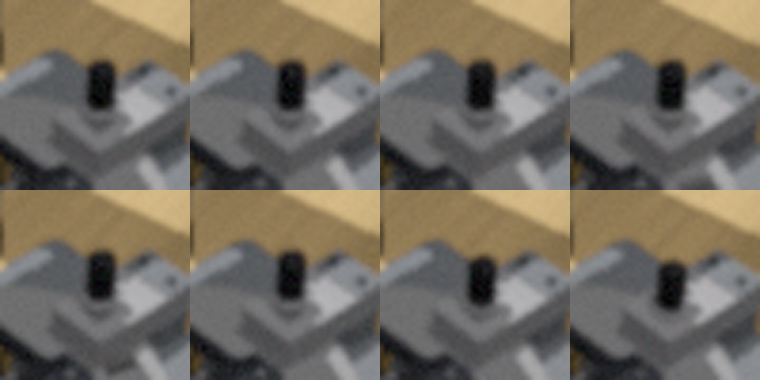

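```bash
python3 - <<'E'
from h import *
a=[];X=(.6111,.1166,.11)
for i in range(6):
    q=cam('scene'); o=robot.get_obs()
print(round(o['time'],2),np.round(o['ft_force'],1),o['position'][2].round(4))
u,v=px(q,X).astype(int); cv2.imwrite('pics/c20.png',cv2.resize(q['img'][v-40:v+40,u-50:u+50,::-1],None,fx=7,fy=7,interpolation=2))
E
```

```text
20.9 [ 5.8 -0.8  7.1] 0.0592
```

View pics/c20.png

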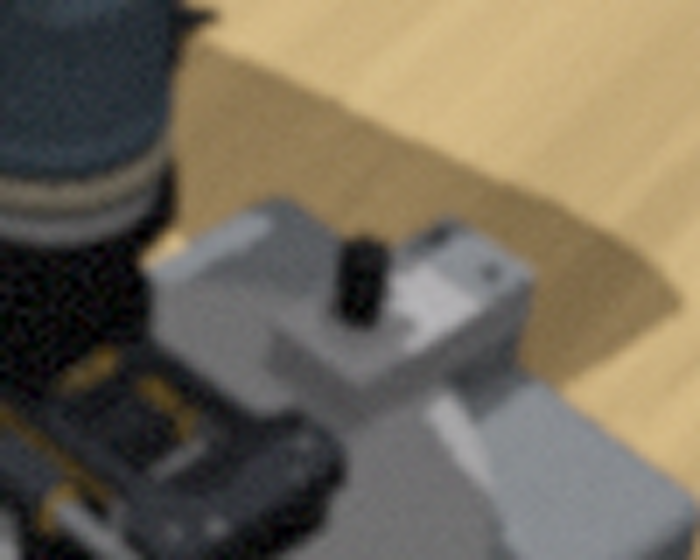

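```bash
python3 -m crank '0 0 0 0 0 -0.2 1;0 0 0 0 0 -0.8 1;0 0 0 0 0 -0.9 1;0 0 0 0 0 -0.6 1;0 0 0 0 0 0 1'; python3 - <<'E'
from h import *
p=cam('wrist','w21');go(.6111,.1166,.16,-11)
for X,nm in(((.6111,.1166,.11),'side'),((.6111,.1166,.11),'scene')):
    q=cam(nm);u,v=px(q,X).astype(int); cv2.imwrite('pics/%s21.png'%nm,cv2.resize(q['img'][v-40:v+40,u-50:u+50,::-1],None,fx=7,fy=7,interpolation=2))
E
```

```text
time: 21.52
position: [0.5708, -0.0209, 0.1551]
tool_rot: [0.77, 0.637, -0.01, -0.013]
ft_force: [0.4, 0.5, -0.0]
grip_width: 0.0003
rot [-0.4  -0.01  0.04] shift [ 3.57  0.36 -0.16] F [-0.3 -0.9 -1.1] M [-0.02  0.04  0.02] pos [ 0.5698 -0.0207  0.1539]
```

View pics/w21.png

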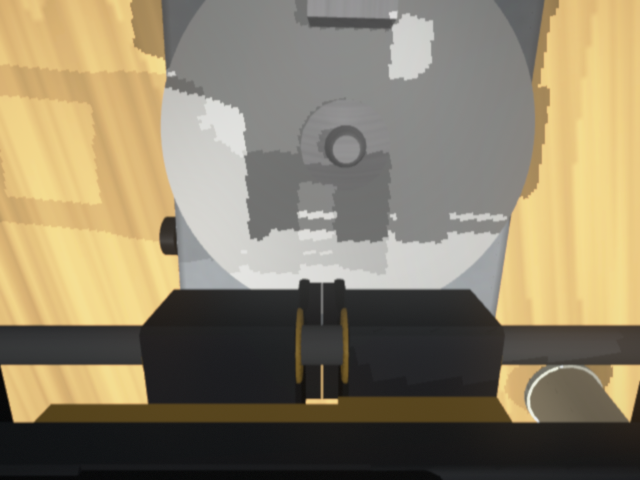

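View pics/scene21.png

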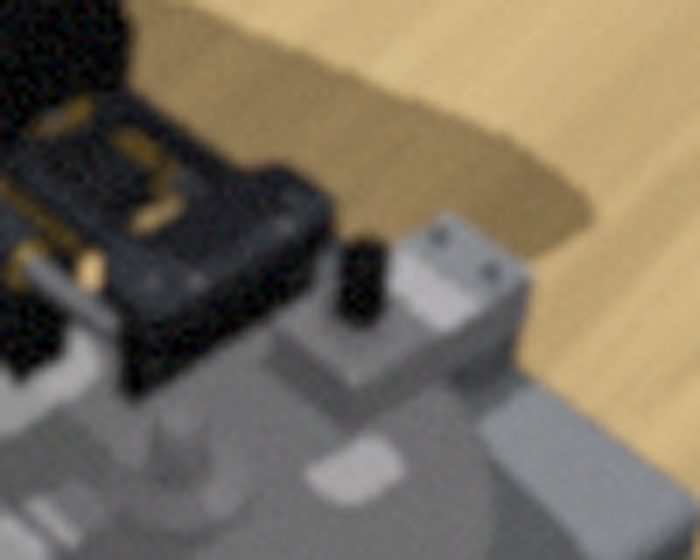

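View pics/side21.png

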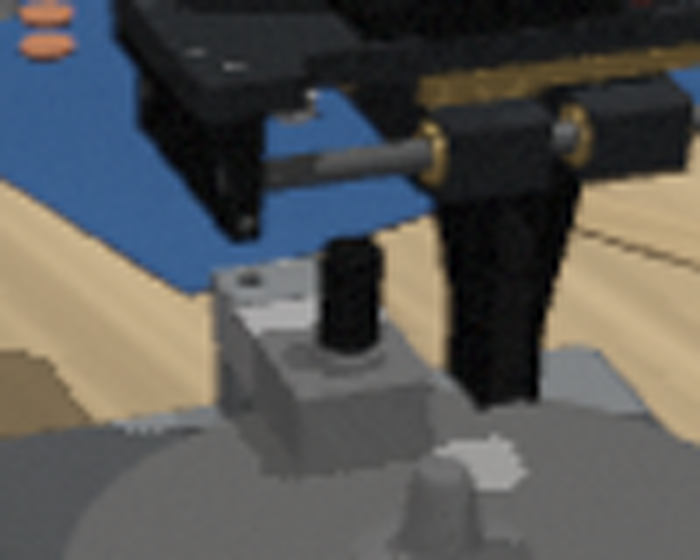

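```bash
python3 -m crank '-0.4 0 0 0.6 0.3 -0.2 1;0 0 0 0.9 0 -0.1 1;0 0 0 0.9 0 0 1;0 0 0 0.8 0 0 1;0 0 0 0 0 0 1'; python3 - <<'E'
from h import *
cam('wrist');go(.6111,.1166,.145,-11)
E
```

```text
time: 22.3
position: [0.6003, 0.1055, 0.1551]
tool_rot: [0.771, 0.636, -0.007, -0.007]
ft_force: [-0.6, 0.1, 0.3]
grip_width: 0.0006
rot [-0.24  0.03 -0.  ] shift [0.36 0.22 0.24] F [-0.8  0.1 -0.8] M [-0.    0.07 -0.02] pos [0.5999 0.1043 0.1549]
```

```bash
python3 -m crank '-0.24 0 0 0.34 0.2 0 1;0 0 0 0 0 0.1 1;0 0 0 0 0 0 1'; python3 - <<'E'
from h import *
cam('wrist');go(.6111,.1166,.135,-11)
E
```

```text
time: 22.72
position: [0.6098, 0.1145, 0.1486]
tool_rot: [0.773, 0.635, -0.002, 0.0]
ft_force: [0.5, 0.3, -0.0]
grip_width: 0.0003
rot [-0.02  0.04 -0.03] shift [0.06 0.02 0.35] F [-0.1 -0.4 -0.3] M [-0.02  0.01 -0.07] pos [0.6101 0.1145 0.1489]
```

```bash
python3 -m crank '0 0.04 0 0.06 0.02 0.2 1;0 0 0 0 0 0.05 1;0 0 0 0 0 0 1'; python3 - <<'E'
from h import *
p=cam('wrist');go(.6111,.1166,.130,-11)
s=cam('side');c=cam('scene')
a=[]
for q in(s,c):
    u,v=px(q,(.611,.1166,.11)).astype(int)
    a.append(cv2.resize(q['img'][v-45:v+45,u-35:u+35,::-1],None,fx=5.5,fy=5.5,interpolation=2))
cv2.imwrite('pics/m22.png',np.hstack(a))
E
```

```text
time: 23.15
position: [0.6114, 0.1159, 0.1383]
tool_rot: [0.773, 0.634, -0.001, -0.001]
ft_force: [0.2, 0.3, 0.5]
grip_width: 0.0005
rot [-0.02  0.   -0.05] shift [ 0.02 -0.01  0.21] F [ 1.1 -0.5 -0.9] M [-0.01  0.   -0.01] pos [0.6114 0.1159 0.1384]
```

View pics/m22.png

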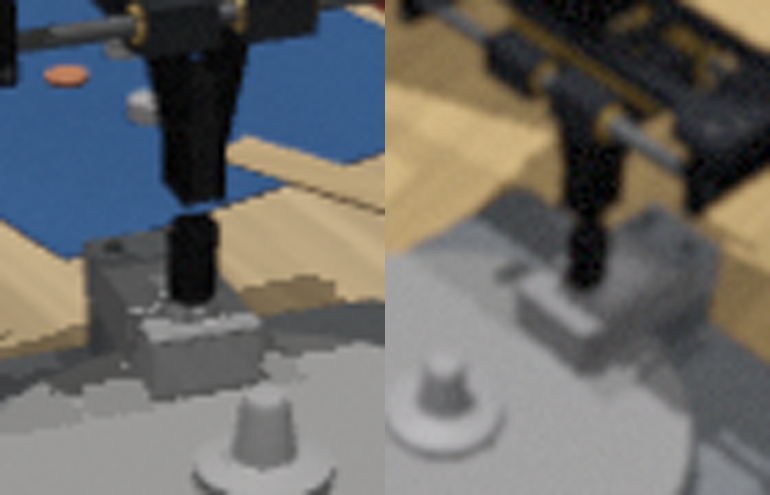

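```bash
python3 -m crank '0 0 -0.05 0.02 0 0.12 1;0 0 0 0 0 0.05 1;0 0 0 0 0 0 1'; python3 - <<'E'
from h import *
p=cam('wrist');go(.6111,.1166,.125,-11)
E
```

```text
time: 23.68
position: [0.6118, 0.117, 0.1316]
tool_rot: [0.771, 0.636, -0.0, -0.0]
ft_force: [0.2, 0.1, -0.6]
grip_width: 0.0003
rot [-0.01 -0.    0.01] shift [-0.01 -0.02  0.17] F [ 0.1 -0.  -0.3] M [-0.02 -0.03 -0.  ] pos [0.6118 0.117  0.1317]
```

```bash
python3 -m crank '0 0 0 -0.01 -0.02 0.06 1;0 0 0 0 0 0 1'; python3 -m crank '0 0 0 0 0 0.06 1;0 0 0 0 0 0 1'; python3 - <<'E'
from h import *
p=cam('wrist');go(.6111,.1166,.125,-11)
E
```

```text
time: 23.98
position: [0.6109, 0.1167, 0.1292]
tool_rot: [0.771, 0.636, -0.0, -0.0]
ft_force: [-0.0, 0.6, 0.3]
grip_width: 0.0002
time: 24.22
position: [0.611, 0.1167, 0.1267]
tool_rot: [0.771, 0.636, -0.0, -0.0]
ft_force: [-0.3, 0.4, -1.1]
grip_width: 0.0005
rot [-0.01 -0.    0.01] shift [-0.    0.    0.04] F [ 0.1  0.7 -0.1] M [-0.05  0.03  0.  ] pos [0.6111 0.1167 0.1268]
```

```bash
python3 -m crank '0 0 0 0 0 0.04 1;0 0 0 0 0 0 1'; python3 - <<'E'
from h import *
for i in range(2): p=cam('wrist');go(.6111,.1166,.125,-11)
E
```

```text
time: 24.52
position: [0.6114, 0.1168, 0.1261]
tool_rot: [0.771, 0.636, 0.0, -0.0]
ft_force: [-0.6, 0.3, 0.6]
grip_width: 0.0006
rot [ 0.   -0.01  0.01] shift [-0.01 -0.01  0.02] F [-0.1  0.7  2.7] M [-0.01  0.06 -0.05] pos [0.6114 0.1168 0.126 ]
rot [ 0.   -0.01  0.01] shift [-0.01 -0.01  0.02] F [-0.1  0.3  3.7] M [0.02 0.15 0.01] pos [0.6114 0.1168 0.1259]
```

Contact at about 126 mm. Now press in small steps.

```bash
python3 -m crank '0 0 0 0 -0.01 0.04 1'; python3 - <<'E'
from h import *
for i in range(3): p=cam('scene');go(.6111,.1166,.125,-11)
E
```

```text
time: 24.75
position: [0.6113, 0.1169, 0.1257]
tool_rot: [0.771, 0.636, 0.001, 0.0]
ft_force: [-2.7, -0.1, 13.1]
grip_width: 0.0006
rot [ 0.02 -0.01  0.01] shift [-0.01 -0.01  0.02] F [-1.9 -0.2  8.3] M [-0.01  0.44  0.  ] pos [0.6114 0.1169 0.1258]
rot [ 0.02 -0.01  0.01] shift [-0.01 -0.    0.02] F [-2.6  0.3  8.5] M [-0.03  0.34  0.01] pos [0.6114 0.1169 0.1258]
rot [ 0.02 -0.01  0.01] shift [-0.01 -0.01  0.02] F [-1.7  0.7  8.1] M [-0.01  0.37 -0.01] pos [0.6114 0.1169 0.1258]
```

```bash
python3 -m crank '0 0 0 0 0 0.05 1'; python3 - <<'E'
from h import *
s=cam('side');c=cam('scene');go(.6111,.1166,.125,-11)
a=[]
for q in(s,c):
    u,v=px(q,(.611,.1166,.095)).astype(int)
    a.append(cv2.resize(q['img'][v-25:v+25,u-25:u+25,::-1],None,fx=8,fy=10,interpolation=2))
cv2.imwrite('pics/m23.png',np.hstack(a))
E
```

```text
time: 25.02
position: [0.6115, 0.117, 0.1257]
tool_rot: [0.771, 0.636, 0.001, 0.001]
ft_force: [-3.4, -0.6, 13.9]
grip_width: 0.0006
rot [ 0.03 -0.01  0.01] shift [-0.01 -0.01  0.02] F [-3.1 -1.  11.4] M [-0.04  0.61 -0.  ] pos [0.6115 0.1169 0.1257]
```

View pics/m23.png

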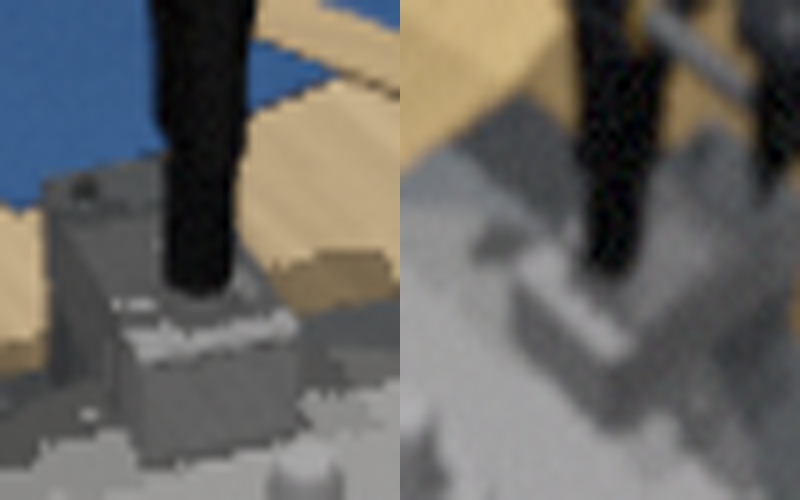

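```bash
python3 -m crank '0 0 0 0 0 -0.3 1;0 0 0 0 0 -0.8 1;0 0 0 -0.9 0 -0.5 1;0 0 0 -0.9 0 0 1;0 0 0 -0.5 0 0 1'; python3 - <<'E'
from h import *
p=cam('wrist','w24')
X=np.array((.6111,.1166,.095))
s=cam('side');c=cam('scene')
a=[]
for q in(s,c):
    u,v=px(q,X).astype(int)
    a.append(cv2.resize(q['img'][v-25:v+25,u-25:u+25,::-1],None,fx=8,fy=10,interpolation=2))
cv2.imwrite('pics/m24.png',np.hstack(a)); st()
E
```

```text
time: 25.75
position: [0.5948, 0.026, 0.1928]
tool_rot: [0.77, 0.638, 0.002, 0.002]
ft_force: [0.9, 0.1, -0.5]
grip_width: 0.0006
t 25.9 pos [0.5949 0.0268 0.1922] q [0.7705 0.6375 0.0022 0.0013] F [-0.94  0.36 -0.13] w 0.0007 j [-0.143  0.521  1.544  0.002  1.071  0.044]
```

View pics/m24.png

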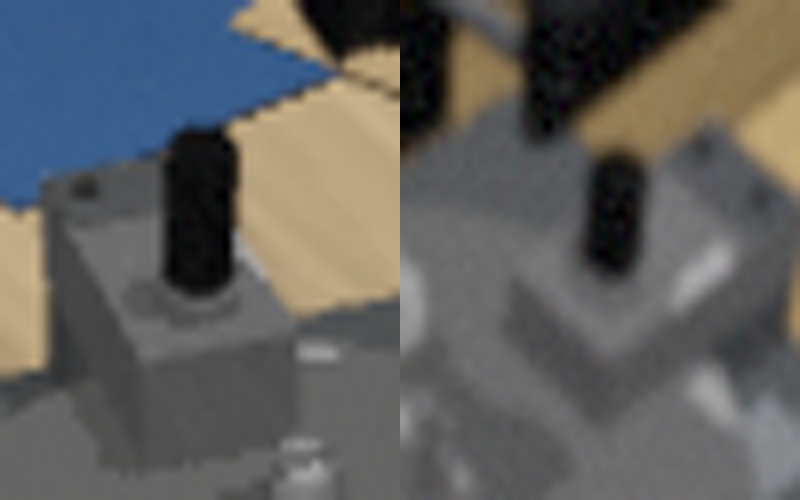

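View pics/w24.png

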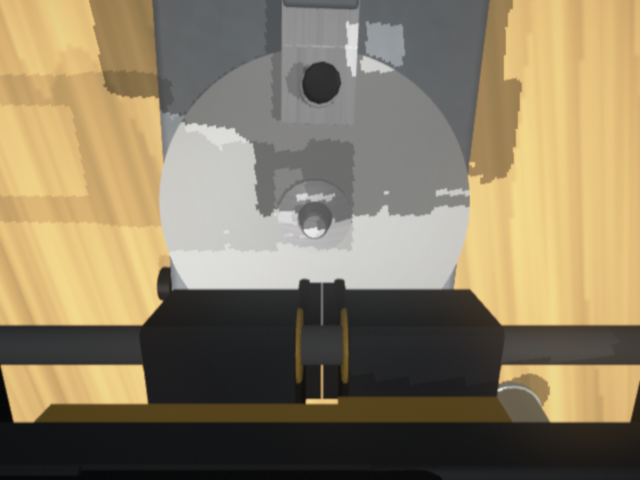

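```bash
python3 -m crank '0 1 0 -0.6 0 0.1 1;0 1 0 -0.6 0 0.3 1;0 1 0 -0.6 0 0.5 1;0 1 0 -0.3 0 0.6 1;0 1 0 0 0 0.3 1'; python3 - <<'E'
from h import *
st(); p=cam('wrist','w25'); print(p['xyz'])
E
```

```text
time: 26.52
position: [0.5871, -0.0338, 0.1114]
tool_rot: [0.747, 0.625, 0.177, -0.14]
ft_force: [-0.3, 0.2, -0.9]
grip_width: 0.0005
t 26.525 pos [ 0.5871 -0.0338  0.1114] q [ 0.7472  0.6253  0.1766 -0.1397] F [-0.28  0.2  -0.88] w 0.0005 j [-0.478  0.667  1.652  0.519  1.018 -0.622]
[ 0.58509494 -0.03816613  0.28956948]
```

View pics/w25.png

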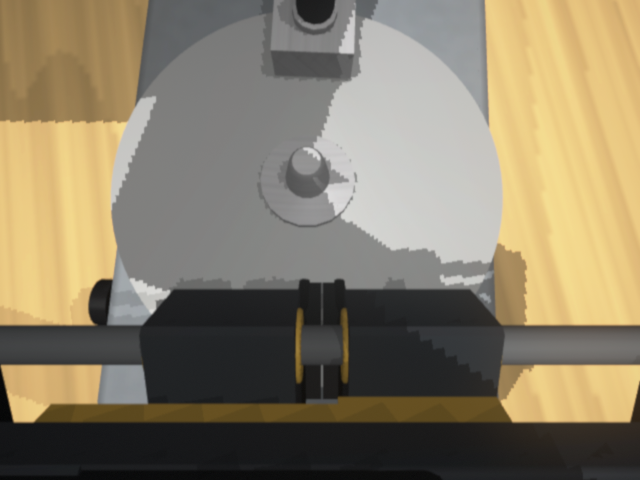

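```bash
python3 -m crank '0 1 0 -0.2 0 0.2 1;0 1 0 -0.2 0 0.2 1;0 1 0 -0.1 0 0.1 1;0 0 0 0 0 0 1'; python3 - <<'E'
from h import *
st(); p=cam('wrist','w26'); print(p['xyz'])
u,v=map(int,px(p,(.6111,.1166,.1))); print(u,v)
v0=max(0,v-40)
cv2.imwrite('pics/wz26.png',cv2.resize(p['img'][v0:v0+90,u-60:u+60,::-1],None,fx=6,fy=6,interpolation=2))
for lev in(.000,.0015,.003): print([np.round(px(p,(.6111,.1166,z+lev)),1) for z in(.087,.092,.124)])
E
```

```text
time: 27.08
position: [0.5872, -0.0382, 0.0806]
tool_rot: [0.716, 0.601, 0.273, -0.224]
ft_force: [0.1, -0.2, -0.5]
grip_width: 0.0004
t 27.075 pos [ 0.5872 -0.0382  0.0806] q [ 0.7165  0.6015  0.2732 -0.2241] F [ 0.13 -0.21 -0.53] w 0.0004 j [-0.593  0.803  1.638  0.726  1.154 -0.878]
[ 0.57773626 -0.08896407  0.25113327]
313 9
[array([313.4,  30.4]), array([313.4,  22.5]), array([312.7, -36.6])]
[array([313.4,  28. ]), array([313.3,  20. ]), array([312.7, -39.7])]
[array([313.4,  25.7]), array([313.3,  17.6]), array([312.6, -42.9])]
```

View pics/wz26.png

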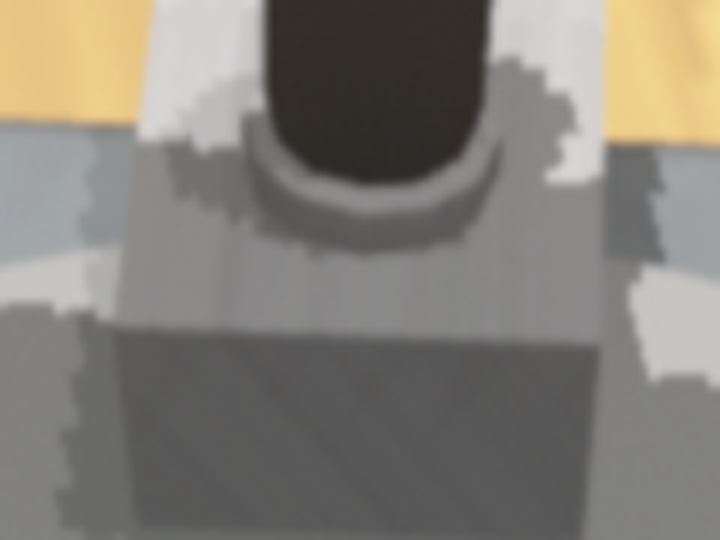

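```bash
python3 -m crank '0 -1 0 0 0 -0.6 1;0 -1 0 0 0 -0.8 1;0 -1 0 0 0 -0.8 1;0 0 0 0 0 -0.6 1;0 0 0 0 0 0 1'; python3 - <<'E'
from h import *
st(); s=cam('side','s27'); c=cam('scene','c27')
for q in (s,c):
    print([(k,np.round(w(q,r['at']),3)) for k in ('cone_black','cone_cream','jar') for r in spotter.boxes_of(k,q)[:1]])
E
```

```text
time: 27.75
position: [0.5775, -0.0934, 0.1813]
tool_rot: [0.745, 0.63, 0.172, -0.137]
ft_force: [0.6, -0.1, -0.4]
grip_width: 0.0002
t 27.75 pos [ 0.5775 -0.0934  0.1813] q [ 0.7445  0.6305  0.1719 -0.1366] F [ 0.55 -0.13 -0.37] w 0.0002 j [-0.57   0.575  1.577  0.443  1.196 -0.612]
[('cone_black', array([ 0.654, -0.349,  0.048])), ('cone_cream', array([ 0.722, -0.218,  0.043])), ('jar', array([0.369, 0.417, 0.042]))]
[('cone_black', array([ 0.685, -0.342,  0.059])), ('cone_cream', array([ 0.752, -0.221,  0.054])), ('jar', array([0.394, 0.419, 0.042]))]
```

View pics/s27.png

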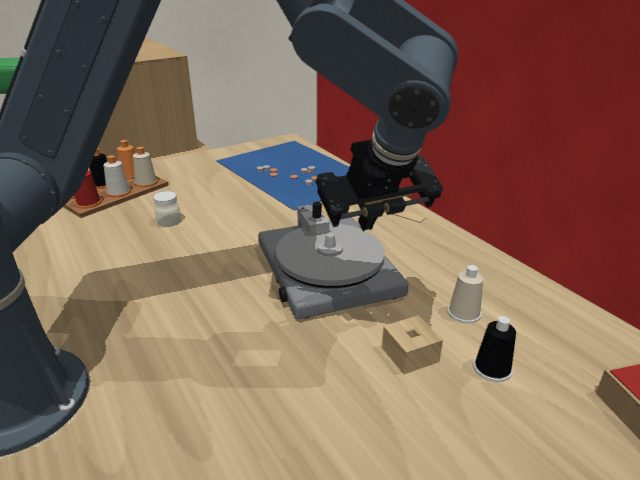

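View pics/c27.png

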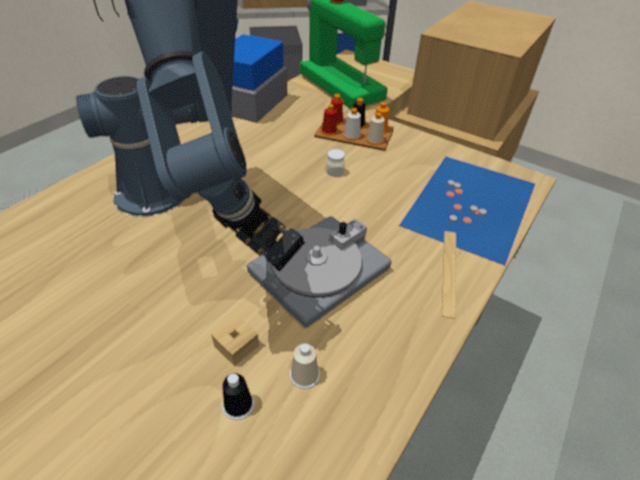

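Pin upright on the guide (scene (343,228), side (317,210)). No slot shows on the open wheel face, the cones and jar haven't moved, and the gripper is clear. Handing in.

```bash
python3 - <<'E'
from h import *
st(); print(robot.hand_in())
E
```

```text
t 28.15 pos [ 0.5755 -0.0933  0.1775] q [ 0.7451  0.6292  0.171  -0.1408] F [ 0.15 -0.91 -0.2 ] w 0.0003 j [-0.572  0.581  1.58   0.443  1.197 -0.613]
the job is handed in; nothing more can be done
None
```

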